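Sort unmarked sanding blocks by feel and press them home in the kit case

TASK

The sanding kit in the open case already has its medium block, but its coarse and fine ones are among the three loose sanding blocks on the bench, which look alike: only by drawing them along the bench can you feel which is coarsest and which smoothest. Press the coarsest fully home in the cutout with the red label and the smoothest fully home in the cutout with the blue label, and leave the spare middling one lying flat on the bench. Do not disturb the block already in the case nor the can, the roll of tape and the carton.

Things in the scene. Friction and masses are not known exactly. Their poses are not given: they have to be found in the camera images.
- block_1_mid (a point): Centre of a loose hand sanding block, half-way up, 17 mm over its underside. Three look exactly alike: dark grey, brown abrasive sole, 34 mm high, about 160 g. Foot 90 x 48 mm, 14 mm high, lower edges bevelled (over 6 mm of height; 3 mm in at the ends, 2 mm along the sides); on it a grip 80 x 42 mm, 20 mm high, upright-sided, pinched across its 42 mm. x along the 90 mm, z up. The number says nothing of the grade.
- block_2_mid (a point): The same for the second loose block. The grade shows only in the rub of the sole: pushed down and drawn along the bench, sideways force over down force is about 0.15 for the fine one, 0.4 for the medium, 1 for the coarse (all three up to 15 percent higher or lower together), though readings may come out lower.
- block_3_mid (a point): The same for the third loose block. Of the three, one is coarse, one medium, one fine.
- slot_coarse (a point): Centre of the floor of the cutout with the red label, for the coarse block. Cutout 96 mm along x, 51 mm along y, 14 mm deep, floor 18 mm over the bench; z up. Its label, 18 x 31 mm, lies on the insert 66 mm from here towards -x, the case's front. Which cutout has which label varies.
- slot_fine (a point): The same for the cutout with the blue label, for the fine block. Sprung pads in the middle of both long sides of each cutout grip the foot: a block merely set down stands some mm proud; pushed down with about 10 to 15 N its sole comes to rest on the floor, its centre 17 mm over this point.
- slot_medium (a point): Yellow: the same as slot_coarse for the cutout with the yellow label, which already holds the kit's medium block.
- block_kit_mid (a point): centre (half-way up) of the medium block already seated in the case, of the same make and size as the loose ones; its top is 52 mm over the bench. To be left alone.
- case: Fixed open plastic case: dark blue shell 170 mm (x) by 300 mm (y), rim 34 mm high, with a grey rigid insert (top 32 mm high) that has three cutouts side by side, 95 mm apart along y. The lid, as big and high, lies folded right back on the bench beyond the +x side. Origin: centre of the underside of the lower half; front (handle, latches) at -x, z up.
- can: bystander: steel can with a blue band, 68 mm diameter, 85 mm high; origin at the centre of its underside.
- tape: bystander: roll of thread-seal tape lying flat, white with a blue hub, 54 mm diameter, 19 mm high; origin at the centre of its underside.
- carton: bystander: cardboard carton 60 x 90 mm, 45 mm high; origin at the centre of its underside.
Not all that is in view belongs to the job. Leave any pink or purple look-alike of the part that bears block_2_mid alone.

How it is judged:
At the end, for the whole second after the job is handed in: The coarse block sits in the red-labelled cutout and the fine block in the blue-labelled one, each sole down on the cutout's floor (within 2.5 mm of height, 5 mm sideways, level and in line with the cutout); the spare medium block lies flat, sole down, on the bench (horizontal distance between coarse_block and slot_coarse below 0.005 m and z of coarse_block in the frame of slot_coarse between 0.014 and 0.0195 m and angle between the x axis of coarse_block and the x axis of slot_coarse, either way round below 0.12 rad and angle between each of coarse_block, fine_block's own z axis and vertical below 0.06 rad and horizontal distance between fine_block and slot_fine below 0.005 m and z of fine_block in the frame of slot_fine between 0.014 and 0.0195 m and angle between the x axis of fine_block and the x axis of slot_fine, either way round below 0.12 rad and height (world z) of medium_block between 0.012 and 0.02 m and angle between medium_block's own z axis and vertical below 0.1 rad); the robot touches nothing.
It fails at once if the block already in the case is disturbed (moved over 8 mm) (distance of block_kit_mid from where it was at the start of the episode above 0.008 m).
It fails at once if the can is disturbed (moved over 30 mm) (distance of can from where it was at the start of the episode above 0.03 m).
It fails at once if the roll of tape is disturbed (moved over 30 mm) (distance of tape from where it was at the start of the episode above 0.03 m).
It fails at once if the carton is disturbed (moved over 30 mm) (distance of carton from where it was at the start of the episode above 0.03 m).
It also fails if it takes over 72 s, if anything falls off the work surface, if the arm or the gripper's body presses on something with over 40 N, if the wrist force passes 120 N, or if a joint passes its speed limit or range.

ROBOT

A 6-joint arm with a two-finger parallel gripper is mounted at the origin on the work surface. World frame = base frame: x ahead of the robot, y to its left, z up, the work surface at z = 0. Lengths are in m, angles in rad, forces in N, time in s.
With the tool pointing down it reaches from about 0.325 to 0.775 m from the base axis. Payload 5.5 kg.
Tool frame: the origin (TCP) lies midway between the tips of the shut fingers; the grasp point (between the pads) lies 19 mm behind it (bot.hold_point_z is the distance from the TCP to the grasp point, in m); y points along the fingers, x is the direction in which the jaws open and shut, and the axes are right-handed (so a half turn about y gives the same grasp; the last joint's range is limited). The gripper opens to 85 mm and grips with 20 to 120 N. Pads are 22 mm wide; open, the fingers measure 114 mm over their backs; the gripper's body (76 mm by 85 mm) begins 54 mm behind the grasp point. The pads swing forward as they close: fully open they stand 13 mm farther back than shut.
Start: joints at [-1.374, 0.091, 1.231, -0, 1.82, -0.057], TCP at [0.151, -0.581, 0.231] pointing down, gripper open.
Joint ranges: [-2.87, 2.87], [-0.86, 2.18], [0.17, 2.46], [-1.51, 4.65], [0.06, 2.69], [-2.65, 2.65]. Speed limits (rad/s): [2.57, 2.57, 3.01, 3.14, 3.14, 3.14].

INTERFACE

Orientations are given as a rotation vector (axis times angle).
In Python, from plant import bot, imaging gives the robot as it stands. The module is installed in compiled form; this text tells all that it offers.
- The arm moves only by the tool jog_arm, never from a script. Its arguments are lists of equal length, an entry for each row: "grip": the opening, from 0 (shut) to 1 (fully open); "offset": the shift along the tool's x, y, z in units of 30 mm (1.0 is 30 mm), a list of three; "turn": the turn, a rotation vector about the tool's x, y, z in units of 5 degrees (1.0 is 5 degrees), a list of three. In form: {"grip": [grip, ...], "offset": [[x, y, z], ...], "turn": [[ax, ay, az], ...]}. A call has 1 to 20 rows; each row shifts and turns the pose as measured when the row begins, along the tool's axes as they then stand; what a row does not reach is not made up. A row lasts 1/12 s, in which the tool goes at most 41.7 mm and 7.16 degrees, less where a joint would pass 70% of its speed; a pose out of reach is approached as far as the arm can. A call is refused whole if a number of a shift passes 1 or a number of a turn 1, either way. A call with a gripper value outside its range is refused whole. The fingers move at their own pace and stop on an object; "force" is the grip in N (left out, the last holds). Time passes only in rows, so rows that do not move let the fingers close. It gives the time, the measured TCP pose, the force and the opening at its end, in the units of the state.
- bot.state(): the state, without advancing time (a new reading comes with each control period).
- imaging.snapshot(name): name is "scene" or "top"; returns a dict with "pixels" (420x560x3 uint8, blue, green, red), "mtx" (3x3 intrinsics, pixels), "world_to_cam" (4x4, takes a point from world to camera coordinates). Camera axes: x right, y down, z forward; pixel columns grow to the right and rows downward; lengths in m; the calibration is good to about 2 mm. A picture is of the moment at which its call begins. There is no depth.
- bot.close_job(): hands the job in, once; it reports no verdict.
The state is a dict: "clock": time; "joint_positions": joint angles; "joint_velocities": joint speeds; "joint_torque": joint torques, N m; "position": TCP position; "ee_rot": TCP orientation; "contact_force": force on the tool from outside, world axes, zero at the start; "ft_torque": the same for the moment, N m; "grip_width": opening from 0.0 (shut) to 1.0 (fully open).
Only numpy, scipy, OpenCV 4.12 (cv2) and the standard library are available. Lean on these libraries where they do the work, as an engineer would, in place of code of your own. Each camera call takes 0.05 s, during which the arm holds its last target. There are 200 camera calls.

## Working session

There is one attempt and no reset: what is moved stays moved. The work goes in short steps, Python scripts to look and compute and a tool call to move; the robot and the scene stay as the last step left them, time stands still between calls to the robot, and variables do not carry over. Pictures are saved under pics/ and viewed, about 8 in all and at most 12, crops included, and the job is handed in when it is done.

Besides the shell and the picture viewer there is one more tool, called after ">>>" by a JSON object that holds its "op" and its "data", one argument or row to a line. jog_arm: Moves the arm, as the interface text tells. Its arguments: {"type":"object","properties":{"grip":{"type":"array","items":{"type":"number"}},"offset":{"type":"array","items":{"type":"array","items":{"type":"number"}}},"turn":{"type":"array","items":{"type":"array","items":{"type":"number"}}},"force":{"type":"number"}},"required":["grip","offset","turn"]}

```bash
mkdir -p pics; cat > h.py <<'E'
import numpy as np,cv2
from plant import bot,imaging
from scipy.spatial.transform import Rotation as R
def ray(s,u,v,z):
    K=s["mtx"];T=np.array(s["world_to_cam"]);Rm=T[:3,:3];t=T[:3,3]
    c=-Rm.T@t;d=Rm.T@np.linalg.solve(K,[u,v,1.]);return c+d*(z-c[2])/d[2]
def proj(s,p):
    T=np.array(s["world_to_cam"]);q=s["mtx"]@(T[:3,:3]@np.array(p)+T[:3,3]);return q[:2]/q[2]
E
python3 - <<'E'
from h import *
s=bot.state();print(s)
for n in("top","scene"):
    i=imaging.snapshot(n);cv2.imwrite(f"pics/{n}0.png",i["pixels"]);print(i["mtx"],i["world_to_cam"])
E
```

```text
{'clock': 0.0, 'joint_positions': array([-1.37369030e+00,  9.18391509e-02,  1.23187962e+00, -2.88284728e-06,
        1.81981620e+00, -5.67252834e-02]), 'joint_velocities': array([-5.64922561e-05,  4.93303890e-04, -9.06671350e-04,  1.30019326e-03,
       -6.00980948e-04, -1.57606897e-03]), 'joint_torque': array([-3.16399273e-03, -4.58731949e+01, -4.18034327e+01, -3.40886163e-04,
        1.15088167e-02,  3.51786389e-05]), 'position': array([ 0.15059478, -0.58049607,  0.23016622]), 'ee_rot': array([-1.31733038,  1.0212316 , -1.01878425]), 'contact_force': array([ 0.60683028, -0.1894246 ,  0.94088095]), 'ft_torque': array([-0.04027268,  0.00111859, -0.03789042]), 'grip_width': 0.9981137626059516}
[[440.14327865   0.         274.85201194]
 [  0.         440.14327865 205.36240408]
 [  0.           0.           1.        ]] [[ 0.09409471 -0.99554783  0.00554151 -0.02072306]
 [-0.97329127 -0.09315905 -0.20982254  0.62431089]
 [ 0.20940462  0.01434969 -0.97772378  0.96698025]
 [ 0.          0.          0.          1.        ]]
[[432.85248282   0.         276.92159665]
 [  0.         432.85248282 204.26981565]
 [  0.           0.           1.        ]] [[-0.28899697  0.95730863  0.00639785  0.15764171]
 [ 0.69728977  0.21507092 -0.68376273 -0.41070588]
 [-0.65594796 -0.1931442  -0.72967636  1.53974557]
 [ 0.          0.          0.          1.        ]]
```

View pics/top0.png

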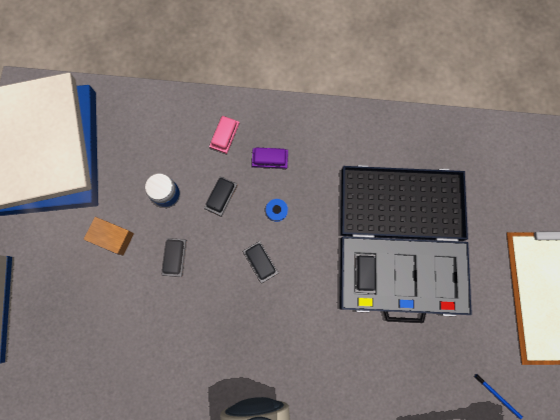

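View pics/scene0.png

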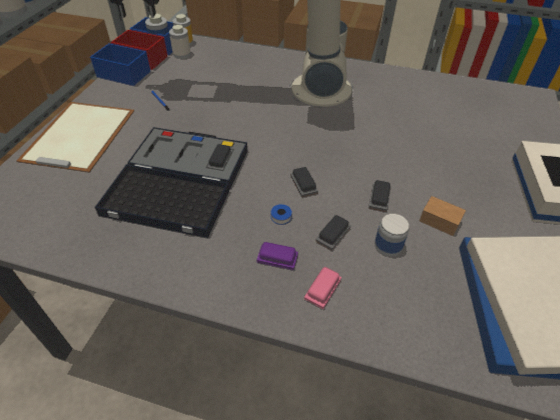

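Top view: loose dark blocks at (221,195), (174,257), (260,262); pink (224,134) and purple (270,157) are look‑alikes to leave; kit block (366,272); yellow/blue/red labels at (365,302), (406,304), (447,306). Can (160,188), tape (276,210), carton (108,236).

```bash
cat > m.py <<'E'
from h import *
def rect(s,mask,z,near,amin=20):
    n,l,st,c=cv2.connectedComponentsWithStats(mask.astype(np.uint8))
    k=min((i for i in range(1,n) if st[i,4]>=amin),key=lambda i:np.hypot(*(c[i]-near)))
    p=np.argwhere(l==k)[:,::-1]
    w=np.array([ray(s,u+a,v+b,z)[:2] for u,v in p for a in(-.5,.5) for b in(-.5,.5)],np.float32)
    (cx,cy),(a,b),ang=cv2.minAreaRect(w*1000)
    if a<b:a,b,ang=b,a,ang+90
    ang=(ang+90)%180-90
    return w.mean(0).round(4),(round(cx/1000,4),round(cy/1000,4)),(round(a,1),round(b,1)),round(ang,1),c[k].round(1),st[k,4]
if __name__=="__main__":
    s=imaging.snapshot("top");im=s["pixels"];h=cv2.cvtColor(im,cv2.COLOR_BGR2HSV);g=im.max(2)
    for n,p in dict(A=(221,195),B=(174,257),C=(260,262)).items():
        for v in(40,50,60):print(n,v,im[p[1],p[0]],rect(s,g<v,.030,p))
    for n,p in dict(K=(366,272)).items():
        for v in(40,50,60):print(n,v,rect(s,g<v,.050,p))
    H,S,V=cv2.split(h)
    print("yel",rect(s,(abs(H.astype(int)-28)<8)&(S>150),.032,(365,302)))
    print("blu",rect(s,(abs(H.astype(int)-112)<12)&(S>150)&(V>90),.032,(406,304)))
    print("red",rect(s,((H<6)|(H>174))&(S>150),.032,(447,306)))
    L=lambda u,v,z=0:ray(s,u,v,z).round(3)
    print("can",L(160,183,.085),"tape",L(276,210,.02),"carton",L(108,236,.04))
    cr=[im[170:290,150:300],im[230:320,335:475]]
    cv2.imwrite("pics/c0.png",np.vstack([cv2.resize(cr[0],(480,384)),np.zeros((2,480,3),np.uint8)]))
    cv2.imwrite("pics/c1.png",np.hstack([cv2.resize(cr[0],(450,360),interpolation=2)[:,:380],cv2.resize(cr[1],(420,270),interpolation=2)[:, :,:] if 0 else cv2.copyMakeBorder(cv2.resize(cr[1],(420,270),interpolation=2),0,90,0,0,0)]))
E
python3 m.py
```

```text
A 40 [69 66 66] (array([0.6286, 0.1676], dtype=float32), (0.6345, 0.1633), (85.0, 35.5), -44.2, array([222.1, 201.5]), np.int32(51))
A 50 [69 66 66] (array([0.6417, 0.1693], dtype=float32), (0.6452, 0.1744), (82.7, 43.5), -19.1, array([222.1, 196.3]), np.int32(104))
A 60 [69 66 66] (array([0.6489, 0.1768], dtype=float32), (0.6453, 0.1757), (83.6, 45.5), -19.5, array([219.4, 193.1]), np.int32(262))
B 40 [80 78 81] (array([0.6286, 0.1676], dtype=float32), (0.6345, 0.1633), (85.0, 35.5), -44.2, array([222.1, 201.5]), np.int32(51))
B 50 [80 78 81] (array([0.4986, 0.087 ], dtype=float32), (0.4983, 0.087), (45.0, 13.1), 22.4, array([249.4, 257.9]), np.int32(31))
B 60 [80 78 81] (array([0.5078, 0.2514], dtype=float32), (0.5054, 0.2538), (38.6, 11.9), 7.9, array([181.2, 247.5]), np.int32(26))
C 40 [82 79 79] (array([0.6286, 0.1676], dtype=float32), (0.6345, 0.1633), (85.0, 35.5), -44.2, array([222.1, 201.5]), np.int32(51))
C 50 [82 79 79] (array([0.4986, 0.087 ], dtype=float32), (0.4983, 0.087), (45.0, 13.1), 22.4, array([249.4, 257.9]), np.int32(31))
C 60 [82 79 79] (array([0.4909, 0.0656],
[... 210 characters left out ...]
44))
K 50 (array([ 0.4878, -0.1721], dtype=float32), (0.489, -0.1827), (79.3, 37.3), 3.2, array([360. , 272.5]), np.int32(94))
K 60 (array([ 0.4856, -0.1807], dtype=float32), (0.4886, -0.1839), (80.7, 48.2), 2.6, array([363.6, 273.8]), np.int32(181))
yel (array([ 0.4235, -0.1907], dtype=float32), (0.4236, -0.1908), (35.4, 18.1), -84.6, array([365. , 301.5]), np.int32(117))
blu (array([ 0.4283, -0.2873], dtype=float32), (0.4281, -0.287), (33.4, 18.1), -84.6, array([406.6, 303.4]), np.int32(107))
red (array([ 0.4326, -0.3819], dtype=float32), (0.4325, -0.3814), (34.9, 18.1), -84.6, array([447.5, 305.4]), np.int32(110))
can [0.647 0.309 0.085] tape [0.622 0.035 0.02 ] carton [0.518 0.425 0.04 ]
```

View pics/c1.png

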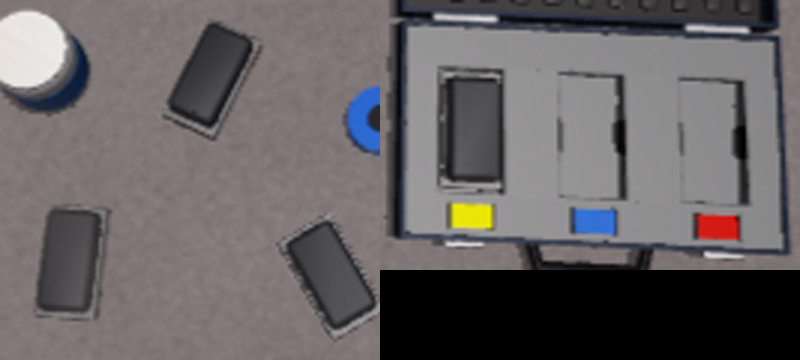

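```bash
cat > blk.py <<'E'
from m import *
def blocks(s,P,t=(85,90,95),z=.026):
    im=s["pixels"];g=cv2.GaussianBlur(im,(3,3),0).astype(int);m=g.max(2)
    for n,p in P.items():
        for v in t:
            k=cv2.morphologyEx((m<v).astype(np.uint8),cv2.MORPH_OPEN,np.ones((3,3),np.uint8))
            print(n,v,rect(s,k,z,p,60))
if __name__=="__main__":
    s=imaging.snapshot("top");im=s["pixels"]
    print(im[257,155:200].max(1),im[262,240:285].max(1))
    blocks(s,dict(A=(221,195),B=(174,257),C=(260,262)))
E
python3 blk.py
```

```text
[126 128 131 134 133 132 129 129  90  59  64  68  68  71  73  74  75  78
  79  81  84  84  86  84  74  61  62 111 101  98 120 129 130 127 125 125
 127 128 128 130 129 129 129 129 127] [129 132 130 127 126 131 134 135 107 114  85  44  46  65  73  74  77  77
  80  82  82  83  83  84  84  85  87  86  83  66  41 115 134 125 127 131
 130 127 127 125 126 130 134 133 130]
A 85 (array([0.6462, 0.1759], dtype=float32), (0.6467, 0.1757), (85.4, 48.5), -20.7, array([219.9, 194.6]), np.int32(584))
A 90 (array([0.6463, 0.1759], dtype=float32), (0.6466, 0.1752), (87.5, 49.7), -20.7, array([219.8, 194.6]), np.int32(603))
A 95 (array([0.6462, 0.1754], dtype=float32), (0.6461, 0.1744), (87.3, 51.4), -19.0, array([220. , 194.6]), np.int32(627))
B 85 (array([0.4862, 0.27  ], dtype=float32), (0.4852, 0.2693), (83.4, 46.2), 0.3, array([172.4, 256. ]), np.int32(570))
B 90 (array([0.4853, 0.2695], dtype=float32), (0.4855, 0.2693), (84.1, 46.8), 0.3, array([172.6, 256.4]), np.int32(627))
B 95 (array([0.4854, 0.2696], dtype=float32), (0.4852, 0.2695), (84.6, 49.7), -1.7, array([172.6, 256.4]), np.int32(645))
C 85 (array([0.4969, 0.0662], dtype=float32), (0.4933, 0.0627), (83.6, 48.4), 36.6, array([258.2, 259.7]), np.int32(501))
C 90 (array([0.4936, 0.0623], dtype=float32), (0.4935, 0.0628), (84.7, 49.0), 35.8, array([259.6, 261.2]), np.int32(629))
C 95 (array([0.4935, 0.0622], dtype=float32), (0.4934, 0.0629), (84.7, 50.4), 35.8, array([259.7, 261.3]), np.int32(649))
```

```bash
cat > go.py <<'E'
import sys
from h import *
def go(x,y,z,yaw=None):
    s=bot.state();M=R.from_rotvec(s["ee_rot"]).as_matrix();p=s["position"]
    c=M[:,0];cur=np.degrees(np.arctan2(c[1],c[0]))-90   # block yaw equivalent (mod 180)
    print("t",round(s["clock"],2),"pos",p.round(4),"yaw",cur.round(1),"ydir",M[:,1].round(3),"q",s["joint_positions"].round(2),"F",s["contact_force"].round(2),"T",s["ft_torque"].round(2),"g",round(s["grip_width"],3))
    print("offset units (tool axes):",(M.T@(np.array([x,y,z])-p)/.03).round(2))
    # level correction + yaw
    if yaw is not None:
        for k in(0,180,-180):
            a=np.radians(yaw+k+90);X=np.array([np.cos(a),np.sin(a),0]);Y=np.array([0,0,-1.]);T=np.c_[X,Y,np.cross(X,Y)]
            v=R.from_matrix(M.T@T).as_rotvec();print(k,"turn units:",(np.degrees(v)/5).round(2))
if __name__=="__main__":go(*map(float,sys.argv[1:]))
E
python3 go.py 0.4935 0.0625 0.15 35
python3 - <<'E'
from m import *
s=imaging.snapshot("top");im=s["pixels"];m=cv2.GaussianBlur(im,(3,3),0).max(2)
k=cv2.morphologyEx((m<93).astype(np.uint8),cv2.MORPH_OPEN,np.ones((3,3),np.uint8));n,l,st,c=cv2.connectedComponentsWithStats(k)
for nm,p in dict(A=(220,195),B=(173,256),C=(260,261)).items():
    q=np.argwhere(l==l[p[1],p[0]])[:,::-1];w=np.array([ray(s,u,v,.026)[:2] for u,v in q]);w=w-w.mean(0)
    d=np.linalg.eigh(w.T@w)[1][:,1];print(nm,np.degrees(np.arctan(d[1]/d[0])))
E
```

```text
t 0.2 pos [ 0.1506 -0.5806  0.2306] yaw -165.5 ydir [-0.     0.001 -1.   ] q [-1.37  0.09  1.23 -0.    1.82 -0.06] F [-0.89  0.21 -0.35] T [0.06 0.02 0.07] g 1.004
offset units (tool axes): [-17.88   2.71  16.45]
0 turn units: [ 2.000e-02  3.191e+01 -0.000e+00]
180 turn units: [-0.   -4.09 -0.01]
-180 turn units: [-0.   -4.09 -0.01]
A -19.6802665781404
B -0.41121296326830364
C 35.297296765812376
```

>>> {"op": "jog_arm", "data": {
  "grip": [1, 1, 1, 1, 1, 1, 1, 1, 1, 1, 1, 1, 1, 1, 1, 1, 1, 1],
  "offset": [
    [-0.99, 0.1, 0.91],
    [-0.99, 0.1, 0.91],
    [-0.99, 0.1, 0.91],
    [-0.99, 0.1, 0.91],
    [-0.99, 0.1, 0.91],
    [-0.99, 0.1, 0.91],
    [-0.99, 0.1, 0.91],
    [-0.99, 0.1, 0.91],
    [-0.99, 0.1, 0.91],
    [-0.99, 0.1, 0.91],
    [-0.99, 0.1, 0.91],
    [-0.99, 0.1, 0.91],
    [-0.99, 0.1, 0.91],
    [-0.99, 0.1, 0.91],
    [-0.99, 0.1, 0.91],
    [-0.99, 0.1, 0.91],
    [-0.99, 0.1, 0.91],
    [-0.99, 0.1, 0.91]
  ],
  "turn": [
    [0, 0, 0],
    [0, 0, 0],
    [0, 0, 0],
    [0, 0, 0],
    [0, 0, 0],
    [0, 0, 0],
    [0, 0, 0],
    [0, 0, 0],
    [0, 0, 0],
    [0, 0, 0],
    [0, 0, 0],
    [0, 0, 0],
    [0, 0, 0],
    [0, 0, 0],
    [0, 0, 0],
    [0, 0, 0],
    [0, 0, 0],
    [0, 0, 0]
  ]
}}

```text
clock: 1.75
position: [0.4983, 0.0754, 0.1729]
ee_rot: [-1.306, 1.029, -1.031]
contact_force: [1.2, -1.5, 0.2]
grip_width: 0.999
```

```bash
python3 go.py 0.4935 0.0625 0.08 35.3
```

```text
t 1.75 pos [0.4983 0.0754 0.1729] yaw -166.3 ydir [ 0.005  0.005 -1.   ] q [ 0.08 -0.18  1.59  0.    1.72  1.41] F [ 1.18 -1.45  0.25] T [-0.01  0.   -0.04] g 0.999
offset units (tool axes): [ 0.39  3.09 -0.28]
0 turn units: [ 0.04 31.69 -0.1 ]
180 turn units: [-0.07 -4.31 -0.03]
-180 turn units: [-0.07 -4.31 -0.03]
```

>>> {"op": "jog_arm", "data": {
  "grip": [1, 1, 1, 1, 1, 1],
  "offset": [
    [0.39, 0.4, -0.28],
    [0, 0.65, 0],
    [0, 0.65, 0],
    [0, 0.65, 0],
    [0, 0.65, 0],
    [0, 0, 0]
  ],
  "turn": [
    [-0.07, -0.86, -0.03],
    [0, -0.86, 0],
    [0, -0.86, 0],
    [0, -0.86, 0],
    [0, -0.86, 0],
    [0, 0, 0]
  ]
}}

```text
clock: 2.25
position: [0.4947, 0.0739, 0.0767]
ee_rot: [-1.446, 0.723, -0.716]
contact_force: [-0.3, -0.6, -0.8]
grip_width: 0.999
```

```bash
python3 go.py 0.4935 0.0625 0.015 35.3;python3 -c "
from h import *
im=imaging.snapshot('top')['pixels'][200:320,180:340];cv2.imwrite('pics/d1.png',cv2.resize(im,None,fx=4,fy=4,interpolation=2))"
```

```text
t 2.25 pos [0.4947 0.0739 0.0767] yaw -142.9 ydir [-0.003  0.003 -1.   ] q [ 0.08 -0.15  1.74  0.    1.55  1.  ] F [-0.33 -0.57 -0.79] T [-0.03 -0.08 -0.03] g 0.999
offset units (tool axes): [ 0.29  2.06 -0.26]
0 turn units: [-8.000e-02 -3.563e+01 -1.000e-02]
180 turn units: [ 0.    0.37 -0.05]
-180 turn units: [ 0.    0.37 -0.05]
```

View pics/d1.png

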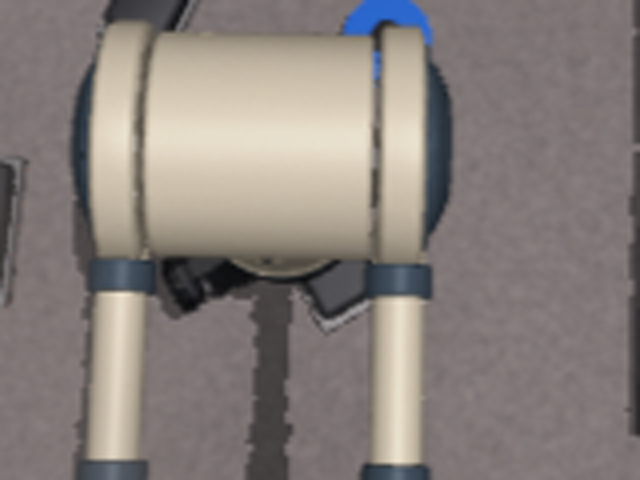

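The top view is blocked by the forearm, so I'm relying on the measured position from here.

>>> {"op": "jog_arm", "data": {
  "grip": [1, 1, 1, 1, 1],
  "offset": [
    [0.15, 0, -0.13],
    [0.15, 0.5, -0.13],
    [0, 0.7, 0],
    [0, 0.5, 0],
    [0, 0, 0]
  ],
  "turn": [
    [0, 0.3, 0],
    [0, 0, 0],
    [0, 0, 0],
    [0, 0, 0],
    [0, 0, 0]
  ]
}}

```text
clock: 2.72
position: [0.4995, 0.0601, 0.0361]
ee_rot: [-1.425, 0.748, -0.765]
contact_force: [0.1, -0.2, -0.4]
grip_width: 0.999
```

```bash
python3 go.py 0.4935 0.0625 0.015 35.3;python3 -c "
from h import *
im=imaging.snapshot('scene')['pixels'][110:230,230:390];cv2.imwrite('pics/d2.png',cv2.resize(im,None,fx=4,fy=4,interpolation=2))"
```

```text
t 2.72 pos [0.4995 0.0601 0.0361] yaw -145.7 ydir [ 0.013  0.004 -1.   ] q [ 0.05 -0.13  1.8   0.    1.46  1.02] F [ 0.07 -0.18 -0.37] T [0.01 0.06 0.01] g 0.999
offset units (tool axes): [-0.18  0.7  -0.13]
0 turn units: [-0.08 35.81 -0.23]
180 turn units: [-0.15 -0.19  0.05]
-180 turn units: [-0.15 -0.19  0.05]
```

View pics/d2.png

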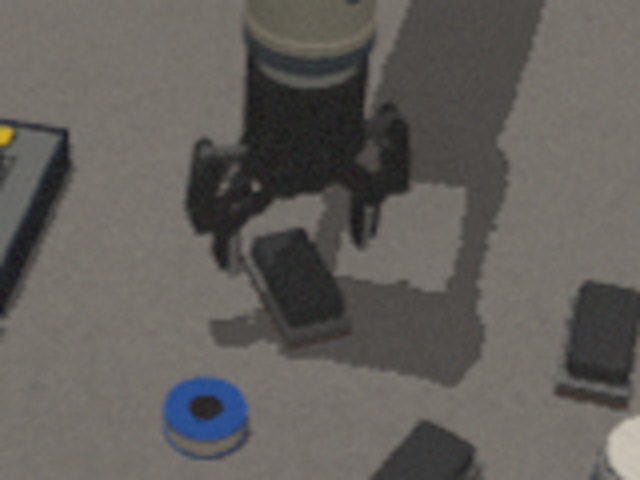

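>>> {"op": "jog_arm", "data": {
  "grip": [1, 1, 1, 1, 1, 1],
  "offset": [
    [-0.18, 0.1, -0.13],
    [0, 0.2, 0],
    [0, 0.2, 0],
    [0, 0.15, 0],
    [0, 0, 0],
    [0, 0, 0]
  ],
  "turn": [
    [-0.15, -0.1, 0.05],
    [0, 0, 0],
    [0, 0, 0],
    [0, 0, 0],
    [0, 0, 0],
    [0, 0, 0]
  ]
}}

```text
clock: 3.27
position: [0.4974, 0.0624, 0.0241]
ee_rot: [-1.431, 0.745, -0.761]
contact_force: [-0.1, 0.5, 0.4]
grip_width: 0.998
```

```bash
python3 go.py 0.4935 0.0625 0.013 35.3
```

```text
t 3.27 pos [0.4974 0.0624 0.0241] yaw -145.4 ydir [ 0.011 -0.    -1.   ] q [ 0.06 -0.13  1.82 -0.    1.44  1.02] F [-0.12  0.54  0.37] T [-0.04 -0.01  0.02] g 0.998
offset units (tool axes): [-0.08  0.37 -0.11]
0 turn units: [-0.12 35.87 -0.16]
180 turn units: [-0.1  -0.13  0.07]
-180 turn units: [-0.1  -0.13  0.07]
```

>>> {"op": "jog_arm", "data": {
  "grip": [1, 1, 1, 0.4, 0.4, 0.4, 0.4, 0.4],
  "offset": [
    [-0.1, 0.3, -0.15],
    [0, 0.2, 0],
    [0, 0.1, 0],
    [0, 0, 0],
    [0, 0, 0],
    [0, 0, 0],
    [0, 0, 0],
    [0, 0, 0]
  ],
  "turn": [
    [-0.15, -0.1, 0.1],
    [0, 0, 0],
    [0, 0, 0],
    [0, 0, 0],
    [0, 0, 0],
    [0, 0, 0],
    [0, 0, 0],
    [0, 0, 0]
  ],
  "force": 80
}}

```text
clock: 3.93
position: [0.4916, 0.0623, 0.0046]
ee_rot: [-1.442, 0.751, -0.742]
contact_force: [-0.5, 0.5, -2.1]
grip_width: 0.527
```

```bash
python3 go.py 0.4935 0.0625 0.013 35.3
```

```text
t 3.93 pos [0.4916 0.0623 0.0046] yaw -144.8 ydir [-0.006 -0.001 -1.   ] q [ 0.06 -0.11  1.83 -0.    1.42  1.01] F [-0.53  0.5  -2.1 ] T [ 0.03  0.09 -0.04] g 0.527
offset units (tool axes): [ 0.03 -0.28  0.05]
0 turn units: [ 0.06 35.98  0.1 ]
180 turn units: [ 0.06 -0.02 -0.04]
-180 turn units: [ 0.06 -0.02 -0.04]
```

>>> {"op": "jog_arm", "data": {
  "grip": [0.4, 0.4, 0.4],
  "offset": [
    [0, 0, 0],
    [0, 0, 0],
    [0, 0, 0]
  ],
  "turn": [
    [0, 0, 0],
    [0, 0, 0],
    [0, 0, 0]
  ]
}}

```text
clock: 4.18
position: [0.4913, 0.0623, 0.0042]
ee_rot: [-1.443, 0.751, -0.742]
contact_force: [1.0, -0.4, 0.6]
grip_width: 0.531
```

```bash
python3 go.py 0.4935 0.0625 0.013 35.3;python3 -c "
from h import *
im=imaging.snapshot('scene')['pixels'][140:220,260:360];cv2.imwrite('pics/d3.png',cv2.resize(im,None,fx=6,fy=6,interpolation=2))"
```

```text
t 4.18 pos [0.4913 0.0623 0.0042] yaw -144.8 ydir [-0.007 -0.001 -1.   ] q [ 0.06 -0.11  1.84 -0.    1.42  1.01] F [ 1.01 -0.42  0.58] T [ 0.04 -0.05 -0.  ] g 0.531
offset units (tool axes): [ 0.04 -0.29  0.06]
0 turn units: [ 0.06 35.98  0.11]
180 turn units: [ 0.07 -0.02 -0.04]
-180 turn units: [ 0.07 -0.02 -0.04]
```

View pics/d3.png

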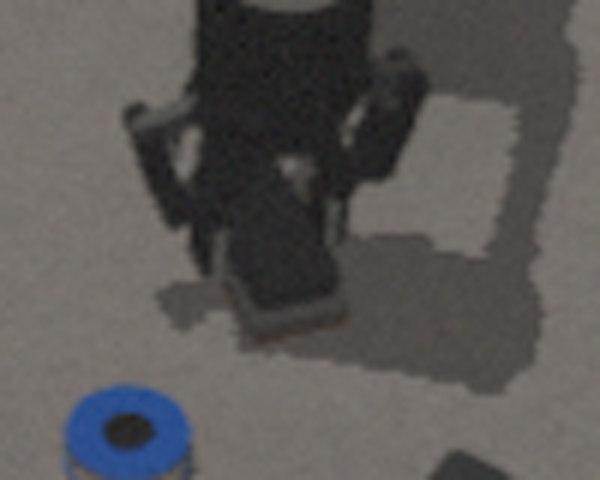

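>>> {"op": "jog_arm", "data": {
  "grip": [0.7, 0.7, 0.7, 0.7, 0.4, 0.4, 0.4, 0.4, 0.4],
  "offset": [
    [0, 0, 0],
    [0, -0.2, 0],
    [0, -0.15, 0],
    [0, -0.05, 0],
    [0, 0, 0],
    [0, 0, 0],
    [0, 0, 0],
    [0, 0, 0],
    [0, 0, 0]
  ],
  "turn": [
    [0, 0, 0],
    [0, 0, 0],
    [0, 0, 0],
    [0, 0, 0],
    [0, 0, 0],
    [0, 0, 0],
    [0, 0, 0],
    [0, 0, 0],
    [0, 0, 0]
  ]
}}

```text
clock: 4.98
position: [0.4924, 0.0624, 0.0193]
ee_rot: [-1.441, 0.749, -0.744]
contact_force: [0.7, 0.6, -1.9]
grip_width: 0.469
```

```bash
python3 go.py 0.4935 0.0625 0.013 35.3
```

```text
t 4.98 pos [0.4924 0.0624 0.0193] yaw -144.8 ydir [-0.004 -0.    -1.   ] q [ 0.06 -0.12  1.82 -0.    1.45  1.01] F [ 0.66  0.62 -1.9 ] T [ 0.01 -0.01  0.02] g 0.469
offset units (tool axes): [0.02 0.21 0.03]
0 turn units: [3.000e-02 3.598e+01 6.000e-02]
180 turn units: [ 0.04 -0.02 -0.02]
-180 turn units: [ 0.04 -0.02 -0.02]
```

>>> {"op": "jog_arm", "data": {
  "grip": [0.7, 0.7, 0.7, 0.7, 0.7, 0.4, 0.4, 0.4, 0.4],
  "offset": [
    [0, 0, 0],
    [0, 0, 0],
    [0, 0.15, 0],
    [0, 0, 0],
    [0, 0, 0],
    [0, 0, 0],
    [0, 0, 0],
    [0, 0, 0],
    [0, 0, 0]
  ],
  "turn": [
    [0, 0, 0],
    [0, 0, 0],
    [0, 0, 0],
    [0, 0, 0],
    [0, 0, 0],
    [0, 0, 0],
    [0, 0, 0],
    [0, 0, 0],
    [0, 0, 0]
  ]
}}

```text
clock: 5.73
position: [0.4923, 0.0624, 0.0141]
ee_rot: [-1.441, 0.749, -0.743]
contact_force: [0.4, -0.3, -2.3]
grip_width: 0.471
```

```bash
python3 go.py 0.4935 0.0625 0.013 35.3
```

```text
t 5.73 pos [0.4923 0.0624 0.0141] yaw -144.8 ydir [-0.004 -0.    -1.   ] q [ 0.06 -0.12  1.82 -0.    1.44  1.01] F [ 0.43 -0.26 -2.26] T [-0.    0.01 -0.01] g 0.471
offset units (tool axes): [0.02 0.04 0.03]
0 turn units: [ 0.04 35.98  0.07]
180 turn units: [ 0.04 -0.02 -0.02]
-180 turn units: [ 0.04 -0.02 -0.02]
```

>>> {"op": "jog_arm", "data": {
  "grip": [0.4, 0.4, 0.4, 0.4],
  "offset": [
    [0, 0.05, 0],
    [0, 0.05, 0],
    [0, 0.05, 0],
    [0, 0.05, 0]
  ],
  "turn": [
    [0, 0, 0],
    [0, 0, 0],
    [0, 0, 0],
    [0, 0, 0]
  ]
}}

```text
clock: 6.07
position: [0.494, 0.0625, 0.0139]
ee_rot: [-1.439, 0.746, -0.746]
contact_force: [-3.4, -0.6, 7.3]
grip_width: 0.471
```

```bash
python3 go.py 0.4935 0.0625 0.013 35.3
```

```text
t 6.07 pos [0.494  0.0625 0.0139] yaw -144.8 ydir [ 0.  0. -1.] q [ 0.06 -0.12  1.82  0.    1.43  1.01] F [-3.36 -0.58  7.32] T [0.   0.77 0.04] g 0.471
offset units (tool axes): [-0.01  0.03 -0.02]
0 turn units: [-0.   35.98 -0.  ]
180 turn units: [-0.   -0.02  0.  ]
-180 turn units: [-0.   -0.02  0.  ]
```

>>> {"op": "jog_arm", "data": {
  "grip": [0.4, 0.4, 0.4, 0.4, 0.4],
  "offset": [
    [0, 0.07, -0.2],
    [0, 0.07, -0.2],
    [0, 0.07, -0.2],
    [0, 0.07, -0.2],
    [0, 0.07, -0.2]
  ],
  "turn": [
    [0, 0, 0],
    [0, 0, 0],
    [0, 0, 0],
    [0, 0, 0],
    [0, 0, 0]
  ]
}}

```text
clock: 6.48
position: [0.4794, 0.0474, 0.0149]
ee_rot: [-1.422, 0.726, -0.76]
contact_force: [3.3, 1.0, 7.7]
grip_width: 0.468
```

>>> {"op": "jog_arm", "data": {
  "grip": [0.4, 0.4],
  "offset": [
    [0, 0.07, -0.2],
    [0, 0.07, -0.2]
  ],
  "turn": [
    [0, 0, 0],
    [0, 0, 0]
  ]
}}

```text
clock: 6.65
position: [0.4736, 0.0411, 0.0153]
ee_rot: [-1.415, 0.718, -0.767]
contact_force: [2.2, 1.4, 8.6]
grip_width: 0.469
```

>>> {"op": "jog_arm", "data": {
  "grip": [0.4, 0.4],
  "offset": [
    [0, 0.1, -0.2],
    [0, 0.1, -0.2]
  ],
  "turn": [
    [0, 0, 0],
    [0, 0, 0]
  ]
}}

```text
clock: 6.82
position: [0.4695, 0.0351, 0.0158]
ee_rot: [-1.405, 0.706, -0.776]
contact_force: [2.3, 2.7, 12.9]
grip_width: 0.471
```

```bash
python3 go.py 0.4935 0.0625 0.013 35.3
```

```text
t 6.82 pos [0.4695 0.0351 0.0158] yaw -144.8 ydir [ 0.054  0.01  -0.999] q [-0.   -0.25  1.94  0.01  1.4   0.95] F [ 2.26  2.7  12.86] T [ 0.41 -0.05 -0.03] g 0.471
offset units (tool axes): [-0.29  0.15  1.17]
0 turn units: [-0.42 35.98 -0.89]
180 turn units: [-0.57 -0.    0.27]
-180 turn units: [-0.57 -0.    0.27]
```

>>> {"op": "jog_arm", "data": {
  "grip": [0.4, 0.9, 0.9, 0.9, 0.9, 0.9, 0.9],
  "offset": [
    [0, 0, 0],
    [0, 0, 0],
    [0, 0, 0],
    [0, -0.5, 0],
    [0, -1, 0],
    [0, -0.6, 0],
    [0, 0, 0]
  ],
  "turn": [
    [-0.6, 0, 0.3],
    [0, 0, 0],
    [0, 0, 0],
    [0, 0, 0],
    [0, 0, 0],
    [0, 0, 0],
    [0, 0, 0]
  ]
}}

```text
clock: 7.4
position: [0.4678, 0.0349, 0.0789]
ee_rot: [-1.441, 0.749, -0.741]
contact_force: [0.5, 0.1, 1.4]
grip_width: 0.9
```

```bash
python3 go.py 0.4855 0.2695 0.07 -0.4
```

```text
t 7.4 pos [0.4678 0.0349 0.0789] yaw -144.7 ydir [-0.005  0.001 -1.   ] q [ 0.   -0.24  1.82  0.    1.57  0.96] F [0.54 0.12 1.43] T [ 0.   -0.05 -0.  ] g 0.9
offset units (tool axes): [-6.04  0.31  5.  ]
0 turn units: [ -0.04 -28.86  -0.07]
180 turn units: [ 0.05  7.14 -0.03]
-180 turn units: [ 0.05  7.14 -0.03]
```

>>> {"op": "jog_arm", "data": {
  "grip": [1, 1, 1, 1, 1, 1, 1, 1, 1, 1, 1, 1, 1, 1, 1],
  "offset": [
    [-0.86, 0, 0.71],
    [-0.86, 0, 0.71],
    [-0.86, 0, 0.71],
    [-0.86, 0, 0.71],
    [-0.86, 0, 0.71],
    [-0.86, 0, 0.71],
    [-0.86, 0, 0.71],
    [0, 0, 0],
    [0, 0, 0],
    [0, 0, 0],
    [0, 0, 0],
    [0, 0, 0],
    [0, 0, 0],
    [0, 0, 0],
    [0, 0, 0]
  ],
  "turn": [
    [0, 0, 0],
    [0, 0, 0],
    [0, 0, 0],
    [0, 0, 0],
    [0, 0, 0],
    [0, 0, 0],
    [0, 0, 0],
    [0, 0.9, 0],
    [0, 0.9, 0],
    [0, 0.9, 0],
    [0, 0.9, 0],
    [0, 0.9, 0],
    [0, 0.9, 0],
    [0, 0.9, 0],
    [0, 0.9, 0]
  ]
}}

```text
clock: 8.65
position: [0.4793, 0.2782, 0.0589]
ee_rot: [-1.2, 1.245, -1.235]
contact_force: [-0.0, -0.8, -0.3]
grip_width: 0.999
```

```bash
python3 go.py 0.4855 0.2695 0.014 -0.4
```

```text
t 8.65 pos [0.4793 0.2782 0.0589] yaw -182.3 ydir [-0.011 -0.002 -1.   ] q [0.46 0.01 1.62 0.   1.52 2.07] F [-0.01 -0.76 -0.32] T [-0.03 -0.07  0.01] g 0.999
offset units (tool axes): [0.28 1.49 0.23]
0 turn units: [-0.05 35.62  0.2 ]
180 turn units: [ 0.13 -0.38  0.03]
-180 turn units: [ 0.13 -0.38  0.03]
```

>>> {"op": "jog_arm", "data": {
  "grip": [1, 1, 1, 1, 1, 1],
  "offset": [
    [0.26, 0, 0.21],
    [0, 0, 0],
    [0, 0.5, 0],
    [0, 0.5, 0],
    [0, 0, 0],
    [0, 0, 0]
  ],
  "turn": [
    [0.12, -0.36, 0],
    [0, 0, 0],
    [0, 0, 0],
    [0, 0, 0],
    [0, 0, 0],
    [0, 0, 0]
  ]
}}

```text
clock: 9.15
position: [0.4822, 0.2696, 0.0218]
ee_rot: [-1.208, 1.221, -1.219]
contact_force: [-0.6, 0.8, 1.3]
grip_width: 1.0
```

```bash
python3 go.py 0.4855 0.2695 0.014 -0.4
```

```text
t 9.15 pos [0.4822 0.2696 0.0218] yaw -180.8 ydir [-0.005 -0.003 -1.   ] q [ 0.45  0.03  1.67 -0.    1.45  2.03] F [-0.59  0.77  1.27] T [ 0.03 -0.03  0.03] g 1.0
offset units (tool axes): [0.   0.26 0.11]
0 turn units: [-0.05 35.93  0.09]
180 turn units: [ 0.05 -0.07  0.03]
-180 turn units: [ 0.05 -0.07  0.03]
```

>>> {"op": "jog_arm", "data": {
  "grip": [1, 1, 1, 0.4, 0.4, 0.4, 0.4, 0.4, 0.4, 0.4, 0.4, 0.4, 0.4],
  "offset": [
    [0, 0.22, 0.1],
    [0, 0, 0],
    [0, 0, 0],
    [0, 0, 0],
    [0, 0, 0],
    [0, 0, 0],
    [0, 0, 0],
    [0, 0, 0],
    [0, 0, 0],
    [0, 0, 0],
    [0, 0.06, 0],
    [0, 0.06, 0],
    [0, 0.06, 0]
  ],
  "turn": [
    [0, 0, 0],
    [0, 0, 0],
    [0, 0, 0],
    [0, 0, 0],
    [0, 0, 0],
    [0, 0, 0],
    [0, 0, 0],
    [0, 0, 0],
    [0, 0, 0],
    [0, 0, 0],
    [0, 0, 0],
    [0, 0, 0],
    [0, 0, 0]
  ]
}}

```text
clock: 10.23
position: [0.4869, 0.2709, 0.0171]
ee_rot: [-1.203, 1.219, -1.219]
contact_force: [-4.6, -2.9, 10.4]
grip_width: 0.47
```

```bash
python3 go.py 0.4855 0.2695 0.014 -0.4
```

```text
t 10.23 pos [0.4869 0.2709 0.0171] yaw -180.8 ydir [ 0. -0. -1.] q [ 0.45  0.04  1.66 -0.    1.43  2.03] F [-4.64 -2.88 10.41] T [-0.56  0.89 -0.03] g 0.47
offset units (tool axes): [ 0.05  0.1  -0.05]
0 turn units: [-0.000e+00  3.593e+01 -1.000e-02]
180 turn units: [-0.   -0.07  0.  ]
-180 turn units: [-0.   -0.07  0.  ]
```

>>> {"op": "jog_arm", "data": {
  "grip": [0.4, 0.4, 0.4, 0.4],
  "offset": [
    [0, 0.07, -0.2],
    [0, 0.07, -0.2],
    [0, 0.07, -0.2],
    [0, 0.07, -0.2]
  ],
  "turn": [
    [0, 0, 0],
    [0, 0, 0],
    [0, 0, 0],
    [0, 0, 0]
  ]
}}

```text
clock: 10.57
position: [0.4714, 0.2731, 0.0178]
ee_rot: [-1.181, 1.206, -1.226]
contact_force: [3.5, 0.1, 7.5]
grip_width: 0.472
```

>>> {"op": "jog_arm", "data": {
  "grip": [0.4, 0.4],
  "offset": [
    [0, 0.07, -0.2],
    [0, 0.07, -0.2]
  ],
  "turn": [
    [0, 0, 0],
    [0, 0, 0]
  ]
}}

```text
clock: 10.73
position: [0.4639, 0.2746, 0.0184]
ee_rot: [-1.168, 1.2, -1.229]
contact_force: [4.7, 0.4, 7.1]
grip_width: 0.472
```

>>> {"op": "jog_arm", "data": {
  "grip": [0.4, 0.4],
  "offset": [
    [0, 0.1, -0.2],
    [0, 0.1, -0.2]
  ],
  "turn": [
    [0, 0, 0],
    [0, 0, 0]
  ]
}}

```text
clock: 10.9
position: [0.4581, 0.2764, 0.0189]
ee_rot: [-1.152, 1.19, -1.233]
contact_force: [5.7, -1.4, 9.7]
grip_width: 0.469
```

```bash
python3 go.py 0.494 -0.284 0.1 2.7
```

```text
t 10.9 pos [0.4581 0.2764 0.0189] yaw -180.9 ydir [ 0.052  0.016 -0.999] q [ 0.49 -0.07  1.77 -0.01  1.39  2.07] F [ 5.7 -1.4  9.7] T [-0.29 -0.56  0.1 ] g 0.469
offset units (tool axes): [18.61 -2.93  1.63]
0 turn units: [ 0.26 35.27 -0.92]
180 turn units: [-0.6  -0.72 -0.17]
-180 turn units: [-0.6  -0.72 -0.17]
```

>>> {"op": "jog_arm", "data": {
  "grip": [0.4, 0.4, 0.4, 0.4, 0.4],
  "offset": [
    [0, 0.1, 0],
    [0, 0.1, 0.3],
    [0, 0.1, 0.3],
    [0, 0.1, 0.3],
    [0, 0.1, 0.3]
  ],
  "turn": [
    [-0.7, 0, 0],
    [0, 0, 0],
    [0, 0, 0],
    [0, 0, 0],
    [0, 0, 0]
  ]
}}

```text
clock: 11.32
position: [0.4962, 0.2808, 0.0176]
ee_rot: [-1.186, 1.232, -1.197]
contact_force: [-8.0, -0.1, 16.7]
grip_width: 0.471
```

>>> {"op": "jog_arm", "data": {
  "grip": [0.4],
  "offset": [
    [0, 0.15, 0.3]
  ],
  "turn": [
    [0, 0, 0]
  ]
}}

```text
clock: 11.4
position: [0.5061, 0.2821, 0.0175]
ee_rot: [-1.183, 1.232, -1.196]
contact_force: [-13.6, -0.7, 30.6]
grip_width: 0.469
```

>>> {"op": "jog_arm", "data": {
  "grip": [0.4],
  "offset": [
    [0, 0.15, 0.3]
  ],
  "turn": [
    [0, 0, 0]
  ]
}}

```text
clock: 11.48
position: [0.5161, 0.2834, 0.0176]
ee_rot: [-1.18, 1.231, -1.194]
contact_force: [-9.7, -1.2, 23.4]
grip_width: 0.468
```

>>> {"op": "jog_arm", "data": {
  "grip": [0.4],
  "offset": [
    [0, 0.15, 0.3]
  ],
  "turn": [
    [0, 0, 0]
  ]
}}

```text
clock: 11.57
position: [0.5262, 0.2847, 0.0177]
ee_rot: [-1.177, 1.23, -1.193]
contact_force: [-10.0, -1.1, 21.6]
grip_width: 0.472
```

```bash
python3 go.py 0.494 -0.284 0.1 2.7
```

```text
t 11.57 pos [0.5262 0.2847 0.0177] yaw -180.6 ydir [ 0.004  0.034 -0.999] q [0.42 0.13 1.57 0.03 1.42 2.  ] F [-10.01  -1.08  21.64] T [-0.56  1.9  -0.04] g 0.472
offset units (tool axes): [18.86 -3.39 -0.87]
0 turn units: [ 0.6  35.34 -0.08]
180 turn units: [-0.05 -0.66 -0.39]
-180 turn units: [-0.05 -0.66 -0.39]
```

>>> {"op": "jog_arm", "data": {
  "grip": [0.4, 0.8, 0.8, 0.8, 0.8, 0.8, 0.8],
  "offset": [
    [0, 0, 0],
    [0, 0, 0],
    [0, 0, 0],
    [0, -0.5, 0],
    [0, -1, 0],
    [0, -0.6, 0],
    [0, 0, 0]
  ],
  "turn": [
    [0, 0, -0.35],
    [0, 0, 0],
    [0, 0, 0],
    [0, 0, 0],
    [0, 0, 0],
    [0, 0, 0],
    [0, 0, 0]
  ]
}}

```text
clock: 12.15
position: [0.5264, 0.2835, 0.0787]
ee_rot: [-1.202, 1.218, -1.215]
contact_force: [1.0, -0.5, 0.2]
grip_width: 0.804
```

```bash
python3 go.py 0.6463 0.1757 0.06 -19.7
```

```text
t 12.15 pos [0.5264 0.2835 0.0787] yaw -180.6 ydir [ 0.     0.003 -1.   ] q [0.44 0.11 1.48 0.   1.55 2.02] F [ 1.03 -0.51  0.2 ] T [ 0.02 -0.04  0.03] g 0.804
offset units (tool axes): [3.55 0.61 4.04]
0 turn units: [-4.000e-02 -3.218e+01 -1.000e-02]
180 turn units: [ 0.    3.82 -0.03]
-180 turn units: [ 0.    3.82 -0.03]
```

>>> {"op": "jog_arm", "data": {
  "grip": [1, 1, 1, 1, 1, 1, 1, 1, 1],
  "offset": [
    [0.7, 0, 0.8],
    [0.7, 0, 0.8],
    [0.7, 0, 0.8],
    [0.7, 0, 0.8],
    [0.7, 0, 0.8],
    [0, 0, 0],
    [0, 0, 0],
    [0, 0, 0],
    [0, 0, 0]
  ],
  "turn": [
    [0, 0, 0],
    [0, 0, 0],
    [0, 0, 0],
    [0, 0, 0],
    [0, 0, 0],
    [0, 0.95, 0],
    [0, 0.95, 0],
    [0, 0.95, 0],
    [0, 0.95, 0]
  ]
}}

```text
clock: 12.9
position: [0.6473, 0.17, 0.0622]
ee_rot: [-1.028, 1.474, -1.458]
contact_force: [0.4, 0.4, 0.6]
grip_width: 1.003
```

```bash
python3 go.py 0.6463 0.1757 0.014 -19.7
```

```text
t 12.9 pos [0.6473 0.17   0.0622] yaw -200.2 ydir [-0.01   0.004 -1.   ] q [0.2  0.31 1.28 0.01 1.56 2.13] F [0.39 0.44 0.62] T [ 0.03  0.04 -0.01] g 1.003
offset units (tool axes): [-0.17  1.61 -0.08]
0 turn units: [ 0.  35.9  0.2]
180 turn units: [ 0.13 -0.1  -0.  ]
-180 turn units: [ 0.13 -0.1  -0.  ]
```

>>> {"op": "jog_arm", "data": {
  "grip": [1, 1, 1, 1, 1, 1],
  "offset": [
    [-0.16, 0, -0.07],
    [0, 0, 0],
    [0, 0.6, 0],
    [0, 0.5, 0],
    [0, 0, 0],
    [0, 0, 0]
  ],
  "turn": [
    [0.12, 0, 0],
    [0, 0, 0],
    [0, 0, 0],
    [0, 0, 0],
    [0, 0, 0],
    [0, 0, 0]
  ]
}}

```text
clock: 13.4
position: [0.6444, 0.1756, 0.0214]
ee_rot: [-1.031, 1.461, -1.456]
contact_force: [0.2, -1.1, -0.0]
grip_width: 1.002
```

```bash
python3 go.py 0.6463 0.1757 0.014 -19.7
```

```text
t 13.4 pos [0.6444 0.1756 0.0214] yaw -199.7 ydir [-0.005 -0.    -1.   ] q [0.21 0.33 1.33 0.   1.48 2.13] F [ 0.17 -1.08 -0.03] T [-0.06 -0.01  0.01] g 1.002
offset units (tool axes): [-0.02  0.25  0.06]
0 turn units: [  0.04 -36.    -0.08]
180 turn units: [0.05 0.   0.02]
-180 turn units: [0.05 0.   0.02]
```

>>> {"op": "jog_arm", "data": {
  "grip": [1, 1, 1, 0.4, 0.4, 0.4, 0.4, 0.4, 0.4, 0.4, 0.4, 0.4],
  "offset": [
    [0, 0.2, 0.05],
    [0, 0, 0],
    [0, 0, 0],
    [0, 0, 0],
    [0, 0, 0],
    [0, 0, 0],
    [0, 0, 0],
    [0, 0, 0],
    [0, 0, 0],
    [0, 0, 0],
    [0, 0.06, 0],
    [0, 0.1, 0]
  ],
  "turn": [
    [0, 0, 0],
    [0, 0, 0],
    [0, 0, 0],
    [0, 0, 0],
    [0, 0, 0],
    [0, 0, 0],
    [0, 0, 0],
    [0, 0, 0],
    [0, 0, 0],
    [0, 0, 0],
    [0, 0, 0],
    [0, 0, 0]
  ]
}}

```text
clock: 14.4
position: [0.6479, 0.1759, 0.0185]
ee_rot: [-1.026, 1.454, -1.455]
contact_force: [-12.3, -3.4, 23.4]
grip_width: 0.464
```

>>> {"op": "jog_arm", "data": {
  "grip": [0.4, 0.4, 0.4],
  "offset": [
    [0, 0.1, -0.3],
    [0, 0.1, -0.3],
    [0, 0.1, -0.3]
  ],
  "turn": [
    [0, 0, 0],
    [0, 0, 0],
    [0, 0, 0]
  ]
}}

```text
clock: 14.65
position: [0.6319, 0.1835, 0.0194]
ee_rot: [-1.003, 1.438, -1.464]
contact_force: [6.4, -2.8, 8.3]
grip_width: 0.469
```

>>> {"op": "jog_arm", "data": {
  "grip": [0.4],
  "offset": [
    [0, 0.12, -0.3]
  ],
  "turn": [
    [0, 0, 0]
  ]
}}

```text
clock: 14.73
position: [0.6273, 0.1861, 0.0197]
ee_rot: [-0.993, 1.431, -1.467]
contact_force: [7.7, -2.9, 11.0]
grip_width: 0.468
```

>>> {"op": "jog_arm", "data": {
  "grip": [0.4],
  "offset": [
    [0, 0.12, -0.3]
  ],
  "turn": [
    [0, 0, 0]
  ]
}}

```text
clock: 14.82
position: [0.623, 0.1887, 0.0203]
ee_rot: [-0.983, 1.423, -1.471]
contact_force: [7.7, -3.3, 9.4]
grip_width: 0.469
```

```bash
python3 go.py 0.494 -0.284 0.1 2.7
```

```text
t 14.82 pos [0.623  0.1887 0.0203] yaw -199.6 ydir [ 0.049  0.002 -0.999] q [ 0.25  0.24  1.44 -0.01  1.41  2.16] F [ 7.67 -3.31  9.41] T [-0.51 -0.93  0.13] g 0.469
offset units (tool axes): [16.23 -2.9   1.38]
0 turn units: [ 0.15 31.52 -0.78]
180 turn units: [-0.56 -4.47 -0.11]
-180 turn units: [-0.56 -4.47 -0.11]
```

>>> {"op": "jog_arm", "data": {
  "grip": [0.4, 0.4, 0.4, 0.4, 0.4, 0.4],
  "offset": [
    [0, 0.1, 0],
    [0, 0.1, 0.3],
    [0, 0.1, 0.3],
    [0, 0.1, 0.3],
    [0, 0.15, 0.3],
    [0, 0.15, 0.3]
  ],
  "turn": [
    [-0.6, 0, 0],
    [0, 0, 0],
    [0, 0, 0],
    [0, 0, 0],
    [0, 0, 0],
    [0, 0, 0]
  ]
}}

```text
clock: 15.32
position: [0.6624, 0.1841, 0.0191]
ee_rot: [-1.011, 1.474, -1.421]
contact_force: [-15.8, 4.5, 22.5]
grip_width: 0.466
```

```bash
python3 go.py 0.4985 -0.379 0.1 2.7
```

```text
t 15.32 pos [0.6624 0.1841 0.0191] yaw -199.3 ydir [-0.002  0.035 -0.999] q [0.2  0.37 1.28 0.03 1.48 2.11] F [-15.84   4.49  22.5 ] T [ 0.34  2.59 -0.22] g 0.466
offset units (tool axes): [19.42 -3.35  0.99]
0 turn units: [ 0.56 31.61  0.11]
180 turn units: [ 0.08 -4.39 -0.4 ]
-180 turn units: [ 0.08 -4.39 -0.4 ]
```

>>> {"op": "jog_arm", "data": {
  "grip": [0.4, 0.4, 0.4, 0.4, 0.4, 0.4, 0.4],
  "offset": [
    [0, -0.3, 0],
    [0, -0.8, 0],
    [0, -0.8, 0],
    [0, -0.8, 0],
    [0, -0.6, 0],
    [0, 0, 0],
    [0, 0, 0]
  ],
  "turn": [
    [0, 0, -0.4],
    [0, -0.9, 0],
    [0, -0.9, 0],
    [0, -0.9, 0],
    [0, -0.9, 0],
    [0, -0.8, 0],
    [0, 0, 0]
  ]
}}

```text
clock: 15.9
position: [0.6649, 0.1829, 0.1175]
ee_rot: [-1.254, 1.174, -1.153]
contact_force: [-0.7, -0.1, -3.1]
grip_width: 0.465
```

```bash
python3 go.py 0.4985 -0.379 0.1 2.7
```

```text
t 15.9 pos [0.6649 0.1829 0.1175] yaw -176.3 ydir [-0.018 -0.002 -1.   ] q [0.22 0.36 1.13 0.   1.68 1.72] F [-0.67 -0.12 -3.07] T [ 0.05  0.04 -0.  ] g 0.465
offset units (tool axes): [18.33  0.72 -6.74]
0 turn units: [ 1.000e-02 -3.579e+01 -3.300e-01]
180 turn units: [0.21 0.21 0.01]
-180 turn units: [0.21 0.21 0.01]
```

>>> {"op": "jog_arm", "data": {
  "grip": [0.4, 0.4, 0.4, 0.4, 0.4, 0.4, 0.4, 0.4, 0.4, 0.4, 0.4, 0.4, 0.4, 0.4, 0.4, 0.4, 0.4, 0.4, 0.4, 0.4],
  "offset": [
    [0.96, 0, -0.35],
    [0.96, 0, -0.35],
    [0.96, 0, -0.35],
    [0.96, 0, -0.35],
    [0.96, 0, -0.35],
    [0.96, 0, -0.35],
    [0.96, 0, -0.35],
    [0.96, 0, -0.35],
    [0.96, 0, -0.35],
    [0.96, 0, -0.35],
    [0.96, 0, -0.35],
    [0.96, 0, -0.35],
    [0.96, 0, -0.35],
    [0.96, 0, -0.35],
    [0.96, 0, -0.35],
    [0.96, 0, -0.35],
    [0.96, 0, -0.35],
    [0.96, 0, -0.35],
    [0.96, 0, -0.35],
    [0, 0, 0]
  ],
  "turn": [
    [0.2, 0.2, 0],
    [0, 0, 0],
    [0, 0, 0],
    [0, 0, 0],
    [0, 0, 0],
    [0, 0, 0],
    [0, 0, 0],
    [0, 0, 0],
    [0, 0, 0],
    [0, 0, 0],
    [0, 0, 0],
    [0, 0, 0],
    [0, 0, 0],
    [0, 0, 0],
    [0, 0, 0],
    [0, 0, 0],
    [0, 0, 0],
    [0, 0, 0],
    [0, 0, 0],
    [0, 0, 0]
  ]
}}

```text
clock: 17.57
position: [0.4633, -0.3932, 0.0895]
ee_rot: [-1.229, 1.235, -1.191]
contact_force: [1.0, 0.7, -2.9]
grip_width: 0.465
```

```bash
python3 go.py 0.4985 -0.379 0.06 2.7
```

```text
t 17.57 pos [ 0.4633 -0.3932  0.0895] yaw -180.0 ydir [-0.032  0.004 -0.999] q [-0.75  0.15  1.41 -0.02  1.6   0.82] F [ 1.02  0.72 -2.86] T [ 0.05 -0.02 -0.04] g 0.465
offset units (tool axes): [-0.47  0.95  1.2 ]
0 turn units: [ 0.09 35.45  0.56]
180 turn units: [ 0.36 -0.54 -0.06]
-180 turn units: [ 0.36 -0.54 -0.06]
```

>>> {"op": "jog_arm", "data": {
  "grip": [0.4, 0.4, 0.4, 0.4],
  "offset": [
    [-0.22, 0.3, 0.6],
    [-0.22, 0.3, 0.6],
    [0, 0, 0],
    [0, 0, 0]
  ],
  "turn": [
    [0.36, -0.5, 0],
    [0, 0, 0],
    [0, 0, 0],
    [0, 0, 0]
  ]
}}

```text
clock: 17.9
position: [0.4963, -0.3816, 0.0651]
ee_rot: [-1.22, 1.195, -1.18]
contact_force: [-0.1, 0.3, -1.3]
grip_width: 0.467
```

```bash
python3 go.py 0.4985 -0.379 0.06 2.7; python3 -c "
from h import *
im=imaging.snapshot('top')['pixels'][220:320,400:500];im2=imaging.snapshot('scene')['pixels'][100:200,110:260];cv2.imwrite('pics/e1.png',np.hstack([cv2.resize(x,None,fx=3.2,fy=4,interpolation=2) if 0 else cv2.resize(x,None,fx=3,fy=3,interpolation=2) for x in(im,im2)]))"
```

```text
t 17.9 pos [ 0.4963 -0.3816  0.0651] yaw -178.3 ydir [-0.004  0.008 -1.   ] q [-0.71  0.2   1.41  0.    1.54  0.83] F [-0.05  0.26 -1.26] T [-0.02  0.03  0.03] g 0.467
offset units (tool axes): [-0.08  0.17  0.08]
0 turn units: [ 0.15 35.79  0.07]
180 turn units: [ 0.05 -0.21 -0.1 ]
-180 turn units: [ 0.05 -0.21 -0.1 ]
```

View pics/e1.png

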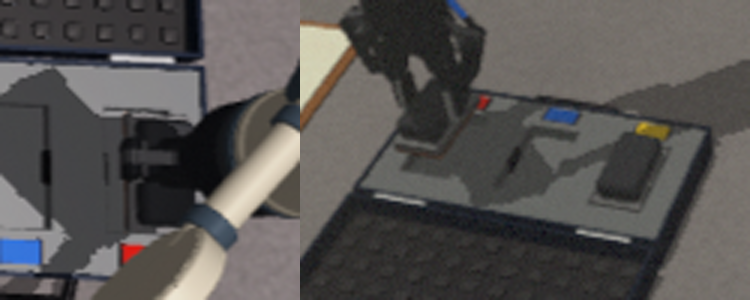

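>>> {"op": "jog_arm", "data": {
  "grip": [0.4, 0.4, 0.4, 0.4, 0.4],
  "offset": [
    [-0.07, 0, 0.08],
    [0, 0, 0],
    [0, 0.25, 0],
    [0, 0, 0],
    [0, 0, 0]
  ],
  "turn": [
    [0.05, -0.2, -0.1],
    [0, 0, 0],
    [0, 0, 0],
    [0, 0, 0],
    [0, 0, 0]
  ]
}}

```text
clock: 18.42
position: [0.4984, -0.3793, 0.0588]
ee_rot: [-1.232, 1.171, -1.177]
contact_force: [0.8, -0.5, -1.4]
grip_width: 0.47
```

```bash
python3 go.py 0.4985 -0.379 0.04 2.7
```

```text
t 18.42 pos [ 0.4984 -0.3793  0.0588] yaw -177.3 ydir [ 0.002 -0.003 -1.   ] q [-0.7   0.19  1.43 -0.    1.52  0.82] F [ 0.83 -0.51 -1.39] T [ 0.01 -0.01  0.01] g 0.47
offset units (tool axes): [-0.01  0.63  0.  ]
0 turn units: [  0.06 -35.99   0.04]
180 turn units: [-0.02  0.01  0.04]
-180 turn units: [-0.02  0.01  0.04]
```

>>> {"op": "jog_arm", "data": {
  "grip": [0.4, 0.4, 0.4, 0.4],
  "offset": [
    [0, 0.15, 0],
    [0, 0.12, 0],
    [0, 0.1, 0],
    [0, 0.08, 0]
  ],
  "turn": [
    [0, 0, 0],
    [0, 0, 0],
    [0, 0, 0],
    [0, 0, 0]
  ]
}}

```text
clock: 18.75
position: [0.4989, -0.3786, 0.046]
ee_rot: [-1.23, 1.17, -1.177]
contact_force: [-1.2, 6.3, 7.4]
grip_width: 0.47
```

```bash
python3 go.py 0.4985 -0.379 0.04 2.7
```

```text
t 18.75 pos [ 0.4989 -0.3786  0.046 ] yaw -177.3 ydir [ 0.004 -0.002 -1.   ] q [-0.7   0.2   1.44  0.    1.5   0.82] F [-1.16  6.27  7.43] T [1.11 0.36 0.02] g 0.47
offset units (tool axes): [ 0.01  0.2  -0.01]
0 turn units: [  0.04 -35.99   0.07]
180 turn units: [-0.04  0.01  0.02]
-180 turn units: [-0.04  0.01  0.02]
```

>>> {"op": "jog_arm", "data": {
  "grip": [0.4, 0.4, 0.4, 0.4],
  "offset": [
    [-0.05, 0.08, 0],
    [-0.02, 0.12, 0],
    [0, 0.12, 0],
    [0, 0.12, 0]
  ],
  "turn": [
    [0, 0, 0],
    [0, 0, 0],
    [0, 0, 0],
    [0, 0, 0]
  ]
}}

```text
clock: 19.08
position: [0.5001, -0.3771, 0.0365]
ee_rot: [-1.23, 1.166, -1.181]
contact_force: [-10.1, 8.1, 23.9]
grip_width: 0.467
```

```bash
python3 go.py 0.4985 -0.379 0.037 2.7
```

```text
t 19.08 pos [ 0.5001 -0.3771  0.0365] yaw -177.2 ydir [ 0.008 -0.005 -1.   ] q [-0.7   0.2   1.46  0.    1.47  0.82] F [-10.13   8.1   23.9 ] T [2.03 1.74 0.09] g 0.467
offset units (tool axes): [ 0.06 -0.02 -0.06]
0 turn units: [  0.09 -35.99   0.13]
180 turn units: [-0.08  0.01  0.06]
-180 turn units: [-0.08  0.01  0.06]
```

>>> {"op": "jog_arm", "data": {
  "grip": [0.7, 0.7, 0.7, 0.7, 0.7, 0.7, 0.7, 0.7],
  "offset": [
    [0, 0, 0],
    [0, 0, 0],
    [0, 0, 0],
    [0, -0.5, 0],
    [0, -1, 0],
    [0, -1, 0],
    [0, -0.3, 0],
    [0, 0, 0]
  ],
  "turn": [
    [0, 0, 0],
    [0, 0, 0],
    [0, 0, 0],
    [0, 0, 0],
    [0, 0, 0],
    [0, 0, 0],
    [0, 0, 0],
    [0, 0, 0]
  ]
}}

```text
clock: 19.75
position: [0.4979, -0.377, 0.1185]
ee_rot: [-1.232, 1.171, -1.178]
contact_force: [-0.8, 1.0, 0.6]
grip_width: 0.704
```

```bash
python3 go.py 0.4695 0.036 0.08 35
```

```text
t 19.75 pos [ 0.4979 -0.377   0.1185] yaw -177.3 ydir [ 0.003 -0.003 -1.   ] q [-0.7   0.16  1.36 -0.    1.62  0.82] F [-0.77  0.98  0.57] T [-0.05  0.01  0.03] g 0.704
offset units (tool axes): [-13.8    1.23  -0.3 ]
0 turn units: [-6.000e-02  2.954e+01 -2.000e-02]
180 turn units: [-0.02 -6.46  0.05]
-180 turn units: [-0.02 -6.46  0.05]
```

Translate towards block C, then look from both cameras before the grasp and turn.

>>> {"op": "jog_arm", "data": {
  "grip": [1, 1, 1, 1, 1, 1, 1, 1, 1, 1, 1, 1],
  "offset": [
    [-0.98, 0, 0],
    [-0.98, 0, 0],
    [-0.98, 0, 0],
    [-0.98, 0, 0],
    [-0.98, 0, 0],
    [-0.98, 0, 0],
    [-0.98, 0, 0],
    [-0.98, 0, 0],
    [-0.98, 0, 0],
    [0, 0, 0],
    [0, 0, 0],
    [0, 0, 0]
  ],
  "turn": [
    [0, 0, 0],
    [0, 0, 0],
    [0, 0, 0],
    [0, 0, 0],
    [0, 0, 0],
    [0, -0.8, 0],
    [0, -0.95, 0],
    [0, -0.95, 0],
    [0, -0.95, 0],
    [0, -0.95, 0],
    [0, -0.95, 0],
    [0, -0.95, 0]
  ]
}}

```text
clock: 20.75
position: [0.4658, -0.1029, 0.0964]
ee_rot: [-1.449, 0.74, -0.72]
contact_force: [0.6, 0.3, -0.2]
grip_width: 1.001
```

```bash
cat > see.py <<'E'
from m import *
s=imaging.snapshot("top");t=imaging.snapshot("scene");im=s["pixels"]
print([proj(s,p).round(0) for p in((.4695,.036,.02),(.53,.284,.02),(.499,-.377,.05))])
from blk import blocks
blocks(s,dict(C=tuple(proj(s,(.4695,.036,.026))),B=tuple(proj(s,(.527,.283,.026)))),(90,95))
blocks(s,dict(K=(366,272),A=tuple(proj(s,(.5,-.377,.045)))),(62,90),.045)
cv2.imwrite("pics/f.png",np.hstack([cv2.resize(im[160:320,150:480],None,fx=1.6,fy=1.6,interpolation=2)[:,:528],cv2.resize(t["pixels"][100:228,110:246],None,fx=2,fy=2,interpolation=2)]))
E
python3 see.py; python3 go.py 0.4695 0.036 0.08 35
```

```text
[array([270., 273.]), array([170., 238.]), array([449., 276.])]
C 90 (array([0.3291, 0.0256], dtype=float32), (0.3733, 0.0237), (508.7, 155.0), -14.3, array([267.8, 335.8]), np.int32(6753))
C 95 (array([ 0.3472, -0.0356], dtype=float32), (0.3478, -0.0356), (22.3, 18.5), 4.9, array([295.5, 328.8]), np.int32(65))
B 90 (array([0.5274, 0.2839], dtype=float32), (0.5275, 0.2833), (83.5, 49.1), 2.6, array([169.2, 238.4]), np.int32(621))
B 95 (array([0.5278, 0.2833], dtype=float32), (0.5277, 0.2818), (85.1, 53.1), 1.0, array([169.4, 238.2]), np.int32(662))
K 62 (array([ 0.5339, -0.0803], dtype=float32), (0.5352, -0.0809), (112.7, 20.3), -16.2, array([321.5, 249.2]), np.int32(245))
K 90 (array([ 0.4153, -0.2273], dtype=float32), (0.4158, -0.2275), (23.2, 20.6), 2.6, array([381.9, 306.7]), np.int32(72))
A 62 (array([ 0.4982, -0.3562], dtype=float32), (0.4989, -0.3559), (78.5, 16.2), 3.5, array([438.9, 275.7]), np.int32(196))
A 90 (array([ 0.4988, -0.3727], dtype=float32), (0.4991, -0.3726), (84.2, 53.4), 1.0, array([446.1, 276.1]), np.int32(772))
t 20.85 pos [ 0.4657 -0.1034  0.0963] yaw -143.8 ydir [-0.013  0.002 -1.   ] q [-0.29 -0.22  1.76 -0.    1.61  0.65] F [ 0.2   0.01 -0.36] T [ 0.02  0.01 -0.01] g 1.004
offset units (tool axes): [-3.67  0.55  2.85]
0 turn units: [ -0.16 -35.77  -0.18]
180 turn units: [ 0.11  0.23 -0.11]
-180 turn units: [ 0.11  0.23 -0.11]
```

View pics/f.png

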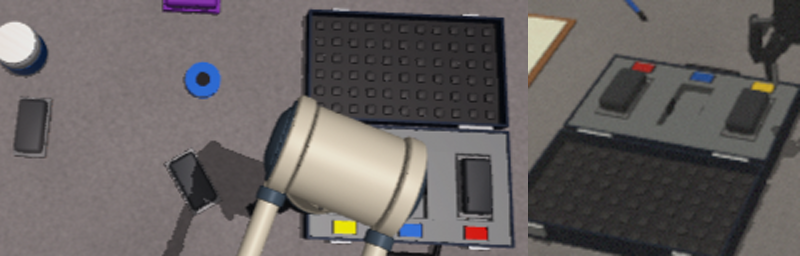

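>>> {"op": "jog_arm", "data": {
  "grip": [1, 1, 1, 1, 1, 1],
  "offset": [
    [-0.9, 0.2, 0.7],
    [-0.9, 0.2, 0.7],
    [-0.9, 0.2, 0.7],
    [-0.9, 0, 0.7],
    [0, 0, 0],
    [0, 0, 0]
  ],
  "turn": [
    [0.1, 0.2, 0],
    [0, 0, 0],
    [0, 0, 0],
    [0, 0, 0],
    [0, 0, 0],
    [0, 0, 0]
  ]
}}

```text
clock: 21.35
position: [0.4715, 0.0357, 0.0722]
ee_rot: [-1.431, 0.776, -0.757]
contact_force: [-1.0, -0.2, -0.1]
grip_width: 1.004
```

```bash
python3 go.py 0.4695 0.036 0.015 35
```

```text
t 21.35 pos [0.4715 0.0357 0.0722] yaw -146.4 ydir [-0.01   0.005 -1.   ] q [-0.   -0.22  1.81  0.01  1.56  0.98] F [-1.02 -0.22 -0.09] T [ 0.03 -0.04 -0.01] g 1.004
offset units (tool axes): [-0.03  1.91 -0.04]
0 turn units: [ 0.18 35.73  0.1 ]
180 turn units: [ 0.06 -0.27 -0.12]
-180 turn units: [ 0.06 -0.27 -0.12]
```

>>> {"op": "jog_arm", "data": {
  "grip": [1, 1, 1, 1, 1, 1],
  "offset": [
    [-0.03, 0.3, -0.04],
    [0, 0.6, 0],
    [0, 0.5, 0],
    [0, 0.1, 0],
    [0, 0, 0],
    [0, 0, 0]
  ],
  "turn": [
    [0.06, -0.25, -0.12],
    [0, 0, 0],
    [0, 0, 0],
    [0, 0, 0],
    [0, 0, 0],
    [0, 0, 0]
  ]
}}

```text
clock: 21.85
position: [0.4702, 0.0309, 0.0244]
ee_rot: [-1.436, 0.76, -0.761]
contact_force: [-0.6, 0.2, -0.3]
grip_width: 1.001
```

```bash
python3 go.py 0.4695 0.036 0.015 35
```

```text
t 21.85 pos [0.4702 0.0309 0.0244] yaw -145.9 ydir [-0.    -0.003 -1.   ] q [-0.   -0.2   1.88 -0.    1.46  0.97] F [-0.55  0.23 -0.33] T [-0.02 -0.01 -0.02] g 1.001
offset units (tool axes): [-0.16  0.31  0.08]
0 turn units: [-4.000e-02  3.583e+01  3.000e-02]
180 turn units: [ 0.02 -0.17  0.02]
-180 turn units: [ 0.02 -0.17  0.02]
```

>>> {"op": "jog_arm", "data": {
  "grip": [1, 1, 1, 1, 0.4, 0.4, 0.4, 0.4, 0.4, 0.4, 0.4],
  "offset": [
    [-0.14, 0.12, 0.07],
    [0, 0.1, 0],
    [0, 0, 0],
    [0, 0, 0],
    [0, 0, 0],
    [0, 0, 0],
    [0, 0, 0],
    [0, 0, 0],
    [0, 0, 0],
    [0, 0, 0],
    [0, 0, 0]
  ],
  "turn": [
    [0, -0.17, 0],
    [0, 0, 0],
    [0, 0, 0],
    [0, 0, 0],
    [0, 0, 0],
    [0, 0, 0],
    [0, 0, 0],
    [0, 0, 0],
    [0, 0, 0],
    [0, 0, 0],
    [0, 0, 0]
  ]
}}

```text
clock: 22.77
position: [0.4723, 0.0349, 0.0218]
ee_rot: [-1.437, 0.744, -0.755]
contact_force: [0.4, 0.6, -1.3]
grip_width: 0.465
```

>>> {"op": "jog_arm", "data": {
  "grip": [0.4, 0.4, 0.4, 0.4, 0.4],
  "offset": [
    [0, 0.1, 0],
    [0, 0.1, 0.3],
    [0, 0.1, 0.3],
    [0, 0.12, 0.3],
    [0, 0.15, 0.3]
  ],
  "turn": [
    [0, 0, 0],
    [0, 0, 0],
    [0, 0, 0],
    [0, 0, 0],
    [0, 0, 0]
  ]
}}

```text
clock: 23.18
position: [0.5089, 0.0536, 0.0216]
ee_rot: [-1.432, 0.731, -0.77]
contact_force: [-6.7, -3.7, 24.6]
grip_width: 0.465
```

>>> {"op": "jog_arm", "data": {
  "grip": [0.4],
  "offset": [
    [0, 0.15, 0.3]
  ],
  "turn": [
    [0, 0, 0]
  ]
}}

```text
clock: 23.27
position: [0.5187, 0.0584, 0.0217]
ee_rot: [-1.43, 0.727, -0.775]
contact_force: [-5.4, -3.0, 19.9]
grip_width: 0.469
```

>>> {"op": "jog_arm", "data": {
  "grip": [0.4],
  "offset": [
    [0, 0.15, 0.3]
  ],
  "turn": [
    [0, 0, 0]
  ]
}}

```text
clock: 23.35
position: [0.5285, 0.0633, 0.0218]
ee_rot: [-1.428, 0.723, -0.778]
contact_force: [-6.1, -3.0, 19.7]
grip_width: 0.473
```

```bash
python3 go.py 0.495 -0.282 0.1 2.7
```

```text
t 23.35 pos [0.5285 0.0633 0.0218] yaw -145.2 ydir [ 0.034 -0.008 -0.999] q [ 0.06 -0.06  1.76 -0.01  1.41  1.03] F [-6.09 -2.97 19.66] T [-0.35  1.34  0.05] g 0.473
offset units (tool axes): [ 8.89 -2.55 -7.42]
0 turn units: [  0.29 -29.58   0.46]
180 turn units: [-0.35  6.41  0.22]
-180 turn units: [-0.35  6.41  0.22]
```

>>> {"op": "jog_arm", "data": {
  "grip": [0.4, 0.4, 0.4, 0.4, 0.4],
  "offset": [
    [0, 0.12, -0.2],
    [0, 0.15, -0.2],
    [0, 0.15, -0.2],
    [0, 0.15, -0.2],
    [0, 0.15, -0.2]
  ],
  "turn": [
    [-0.3, 0, 0.1],
    [-0.1, 0, 0],
    [-0.1, 0, 0],
    [-0.1, 0, 0],
    [-0.1, 0, 0]
  ]
}}

```text
clock: 23.77
position: [0.5227, 0.0526, 0.022]
ee_rot: [-1.447, 0.725, -0.778]
contact_force: [2.0, 3.8, 14.6]
grip_width: 0.466
```

>>> {"op": "jog_arm", "data": {
  "grip": [0.4],
  "offset": [
    [0, 0.15, -0.2]
  ],
  "turn": [
    [-0.1, 0, 0]
  ]
}}

```text
clock: 23.85
position: [0.5215, 0.0503, 0.022]
ee_rot: [-1.448, 0.722, -0.781]
contact_force: [1.8, 3.4, 13.3]
grip_width: 0.465
```

>>> {"op": "jog_arm", "data": {
  "grip": [0.4],
  "offset": [
    [0, 0.15, -0.2]
  ],
  "turn": [
    [-0.1, 0, 0]
  ]
}}

```text
clock: 23.93
position: [0.5203, 0.048, 0.0221]
ee_rot: [-1.448, 0.72, -0.784]
contact_force: [2.2, 4.0, 14.4]
grip_width: 0.462
```

```bash
python3 go.py 0.495 -0.282 0.1 2.7
```

```text
t 23.93 pos [0.5203 0.048  0.0221] yaw -145.2 ydir [ 0.03  -0.028 -0.999] q [ 0.05 -0.08  1.78 -0.03  1.42  1.01] F [ 2.22  4.03 14.41] T [ 0.87 -0.1   0.03] g 0.462
offset units (tool axes): [ 8.64 -2.31 -6.96]
0 turn units: [  0.56 -29.56   0.29]
180 turn units: [-0.22  6.43  0.42]
-180 turn units: [-0.22  6.43  0.42]
```

>>> {"op": "jog_arm", "data": {
  "grip": [0.4, 0.4, 0.4, 0.4, 0.4, 0.4, 0.4, 0.4, 0.4],
  "offset": [
    [0, -0.3, 0],
    [0, -0.8, 0],
    [0, -0.8, 0],
    [0, -0.8, 0],
    [0, -0.4, 0],
    [0, 0, 0],
    [0, 0, 0],
    [0, 0, 0],
    [0, 0, 0]
  ],
  "turn": [
    [-0.2, 0, 0.4],
    [0, 0.9, 0],
    [0, 0.9, 0],
    [0, 0.9, 0],
    [0, 0.9, 0],
    [0, 0.9, 0],
    [0, 0.9, 0],
    [0, 0.9, 0],
    [0, 0, 0]
  ]
}}

```text
clock: 24.68
position: [0.5195, 0.0492, 0.118]
ee_rot: [-1.236, 1.188, -1.187]
contact_force: [0.1, 0.7, -1.8]
grip_width: 0.465
```

```bash
python3 go.py 0.495 -0.2825 0.1 2.7
```

```text
t 24.68 pos [0.5195 0.0492 0.118 ] yaw -178.1 ydir [-0.008 -0.008 -1.   ] q [ 0.03 -0.1   1.63 -0.01  1.63  1.57] F [ 0.08  0.67 -1.77] T [ 0.02 -0.   -0.01] g 0.465
offset units (tool axes): [11.02  0.69 -1.17]
0 turn units: [-0.14 35.83  0.16]
180 turn units: [ 0.1  -0.17  0.09]
-180 turn units: [ 0.1  -0.17  0.09]
```

>>> {"op": "jog_arm", "data": {
  "grip": [0.4, 0.4, 0.4, 0.4, 0.4, 0.4, 0.4, 0.4, 0.4, 0.4, 0.4, 0.4, 0.4],
  "offset": [
    [0.95, 0, -0.1],
    [0.95, 0, -0.1],
    [0.95, 0, -0.1],
    [0.95, 0, -0.1],
    [0.95, 0, -0.1],
    [0.95, 0, -0.1],
    [0.95, 0, -0.1],
    [0.95, 0, -0.1],
    [0.95, 0, -0.1],
    [0.95, 0, -0.1],
    [0.95, 0, 0],
    [0, 0, 0],
    [0, 0, 0]
  ],
  "turn": [
    [0.1, -0.17, 0.09],
    [0, 0, 0],
    [0, 0, 0],
    [0, 0, 0],
    [0, 0, 0],
    [0, 0, 0],
    [0, 0, 0],
    [0, 0, 0],
    [0, 0, 0],
    [0, 0, 0],
    [0, 0, 0],
    [0, 0, 0],
    [0, 0, 0]
  ]
}}

```text
clock: 25.77
position: [0.5043, -0.2776, 0.1077]
ee_rot: [-1.253, 1.156, -1.134]
contact_force: [-0.5, -0.2, -1.9]
grip_width: 0.463
```

```bash
python3 go.py 0.495 -0.2825 0.065 2.7
```

```text
t 25.77 pos [ 0.5043 -0.2776  0.1077] yaw -175.0 ydir [-0.012  0.006 -1.   ] q [-0.56  0.05  1.49 -0.    1.61  0.92] F [-0.48 -0.17 -1.93] T [0.01 0.   0.02] g 0.463
offset units (tool axes): [ 0.15  1.42 -0.31]
0 turn units: [ -0.13 -35.54  -0.2 ]
180 turn units: [ 0.13  0.46 -0.08]
-180 turn units: [ 0.13  0.46 -0.08]
```

>>> {"op": "jog_arm", "data": {
  "grip": [0.4, 0.4, 0.4, 0.4, 0.4, 0.4],
  "offset": [
    [0.15, 0, -0.3],
    [0, 0, 0],
    [0, 0.6, 0],
    [0, 0.5, 0],
    [0, 0, 0],
    [0, 0, 0]
  ],
  "turn": [
    [0.13, 0.45, -0.08],
    [0, 0, 0],
    [0, 0, 0],
    [0, 0, 0],
    [0, 0, 0],
    [0, 0, 0]
  ]
}}

```text
clock: 26.27
position: [0.4961, -0.279, 0.0725]
ee_rot: [-1.236, 1.167, -1.162]
contact_force: [-0.2, -0.9, -0.6]
grip_width: 0.469
```

```bash
python3 go.py 0.495 -0.2825 0.06 2.7
```

```text
t 26.27 pos [ 0.4961 -0.279   0.0725] yaw -176.6 ydir [-0.001  0.003 -1.   ] q [-0.57  0.04  1.57  0.    1.54  0.94] F [-0.16 -0.93 -0.55] T [-0.04 -0.03 -0.  ] g 0.469
offset units (tool axes): [ 0.12  0.41 -0.04]
0 turn units: [-6.000e-02 -3.585e+01 -2.000e-02]
180 turn units: [ 0.01  0.15 -0.04]
-180 turn units: [ 0.01  0.15 -0.04]
```

>>> {"op": "jog_arm", "data": {
  "grip": [0.4, 0.4, 0.4, 0.4, 0.4],
  "offset": [
    [0.12, 0, -0.04],
    [0, 0, 0],
    [0, 0.3, 0],
    [0, 0, 0],
    [0, 0, 0]
  ],
  "turn": [
    [0, 0.15, -0.04],
    [0, 0, 0],
    [0, 0, 0],
    [0, 0, 0],
    [0, 0, 0]
  ]
}}

```text
clock: 26.68
position: [0.497, -0.2819, 0.0658]
ee_rot: [-1.233, 1.17, -1.175]
contact_force: [0.4, 0.5, -1.2]
grip_width: 0.466
```

```bash
python3 go.py 0.495 -0.2825 0.06 2.7
```

```text
t 26.68 pos [ 0.497  -0.2819  0.0658] yaw -177.1 ydir [ 0.002 -0.002 -1.   ] q [-0.57  0.04  1.57 -0.    1.52  0.95] F [ 0.36  0.51 -1.21] T [-0.01 -0.04  0.07] g 0.466
offset units (tool axes): [ 0.02  0.19 -0.07]
0 turn units: [  0.05 -35.97   0.04]
180 turn units: [-0.02  0.03  0.03]
-180 turn units: [-0.02  0.03  0.03]
```

>>> {"op": "jog_arm", "data": {
  "grip": [0.4, 0.4, 0.4, 0.4, 0.4, 0.4],
  "offset": [
    [0.02, 0.1, -0.07],
    [0, 0.15, 0],
    [0, 0.15, 0],
    [0, 0.12, 0],
    [0, 0.1, 0],
    [0, 0.08, 0]
  ],
  "turn": [
    [0, 0, 0],
    [0, 0, 0],
    [0, 0, 0],
    [0, 0, 0],
    [0, 0, 0],
    [0, 0, 0]
  ]
}}

```text
clock: 27.18
position: [0.4954, -0.2818, 0.0445]
ee_rot: [-1.23, 1.169, -1.174]
contact_force: [-0.1, 4.2, 5.5]
grip_width: 0.466
```

```bash
python3 go.py 0.495 -0.2825 0.0395 2.7
```

```text
t 27.18 pos [ 0.4954 -0.2818  0.0445] yaw -177.1 ydir [ 0.004 -0.    -1.   ] q [-0.58  0.05  1.6   0.    1.48  0.94] F [-0.08  4.22  5.54] T [ 0.53  0.14 -0.01] g 0.466
offset units (tool axes): [ 0.02  0.17 -0.01]
0 turn units: [ 1.000e-02 -3.596e+01  7.000e-02]
180 turn units: [-0.05  0.04  0.01]
-180 turn units: [-0.05  0.04  0.01]
```

>>> {"op": "jog_arm", "data": {
  "grip": [0.4, 0.4, 0.4, 0.4],
  "offset": [
    [-0.03, 0.1, 0],
    [0, 0.12, 0],
    [0, 0.12, 0],
    [0, 0.13, 0]
  ],
  "turn": [
    [0, 0, 0],
    [0, 0, 0],
    [0, 0, 0],
    [0, 0, 0]
  ]
}}

```text
clock: 27.52
position: [0.4964, -0.2822, 0.0395]
ee_rot: [-1.231, 1.164, -1.179]
contact_force: [-12.7, 8.8, 26.9]
grip_width: 0.465
```

```bash
python3 go.py 0.495 -0.2825 0.0395 2.7
```

```text
t 27.52 pos [ 0.4964 -0.2822  0.0395] yaw -177.1 ydir [ 0.008 -0.005 -1.   ] q [-0.58  0.05  1.61 -0.    1.47  0.94] F [-12.68   8.83  26.89] T [ 1.51  2.11 -0.02] g 0.465
offset units (tool axes): [ 0.01 -0.   -0.05]
0 turn units: [  0.1  -35.96   0.14]
180 turn units: [-0.09  0.04  0.06]
-180 turn units: [-0.09  0.04  0.06]
```

>>> {"op": "jog_arm", "data": {
  "grip": [0.7, 0.7, 0.7, 0.7, 0.7, 0.7, 0.7, 0.7, 0.7, 0.7, 0.7, 0.7, 0.7, 0.7, 0.7, 0.7, 0.7, 0.7],
  "offset": [
    [0, 0, 0],
    [0, 0, 0],
    [0, 0, 0],
    [0, -0.5, 0],
    [0, -1, 0],
    [0, -1, 0],
    [0, -1, 0],
    [-1, 0, 0],
    [-1, 0, 0],
    [-1, 0, 0],
    [-1, 0, 0],
    [-1, 0, 0],
    [-1, 0, 0],
    [-1, 0, 0],
    [-1, 0, 0],
    [-1, 0, 0],
    [-1, 0, 0],
    [0, 0, 0]
  ],
  "turn": [
    [0, 0, 0],
    [0, 0, 0],
    [0, 0, 0],
    [0, 0, 0],
    [0, 0, 0],
    [0, 0, 0],
    [0, 0, 0],
    [0, 0, 0],
    [0, 0, 0],
    [0, 0, 0],
    [0, 0, 0],
    [0, 0, 0],
    [0, 0, 0],
    [0, 0, 0],
    [0, 0, 0],
    [0, 0, 0],
    [0, 0, 0],
    [0, 0, 0]
  ]
}}

```text
clock: 29.02
position: [0.4812, 0.0264, 0.1407]
ee_rot: [-1.228, 1.167, -1.189]
contact_force: [0.3, 0.2, -0.5]
grip_width: 0.701
```

```bash
python3 - <<'E'
from m import *
from blk import blocks
s=imaging.snapshot("top");t=imaging.snapshot("scene");im=s["pixels"]
st=bot.state();print(st["clock"],st["position"],st["contact_force"])
blocks(s,{n:tuple(proj(s,p)) for n,p in dict(K=(.489,-.188,.045),F=(.495,-.282,.045),Cs=(.499,-.377,.045)).items()},(70,85),.045)
cv2.imwrite("pics/g.png",np.hstack([cv2.resize(im[225:325,335:475],(420,300),interpolation=2),cv2.resize(t["pixels"][120:200,130:240],(380,276),interpolation=2) if 0 else cv2.resize(t["pixels"][120:200,140:240],(375,300),interpolation=2)]))
E
```

```text
29.1167 [0.48145622 0.02290262 0.14065808] [ 0.59919862 -0.97774902 -0.59863883]
K 70 (array([ 0.4885, -0.1674], dtype=float32), (0.4891, -0.1668), (76.7, 13.1), 0.9, array([357.5, 272.1]), np.int32(138))
K 85 (array([ 0.4911, -0.1854], dtype=float32), (0.4886, -0.185), (81.4, 49.2), 3.2, array([365.3, 271.7]), np.int32(565))
F 70 (array([ 0.4928, -0.2614], dtype=float32), (0.4934, -0.2613), (76.4, 11.7), 2.0, array([398. , 274.1]), np.int32(160))
F 85 (array([ 0.494, -0.279], dtype=float32), (0.4937, -0.2788), (83.2, 51.3), 2.1, array([405.6, 274.3]), np.int32(699))
Cs 70 (array([ 0.4927, -0.3899], dtype=float32), (0.4992, -0.3855), (80.1, 23.0), 0.4, array([453.4, 279.4]), np.int32(178))
Cs 85 (array([ 0.4991, -0.3729], dtype=float32), (0.4993, -0.3727), (81.4, 53.4), 4.0, array([446.1, 276. ]), np.int32(760))
```

View pics/g.png

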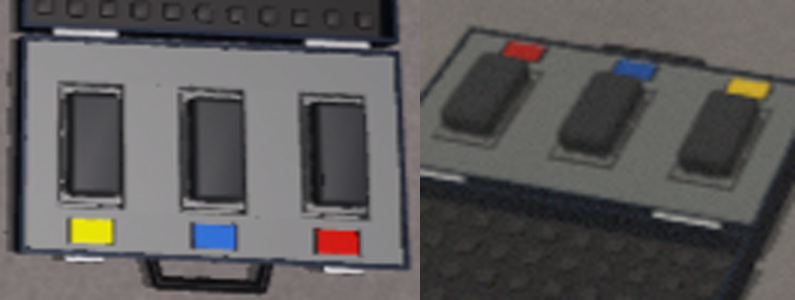

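```bash
python3 -c "
from plant import bot
print(bot.close_job())"
```

```text
the job is handed in; nothing more can be done
None
```

I pressed the coarsest block home in the red cutout and the smoothest in the blue one, left the spare flat on the bench, and handed the job in at about 29 s of the 72 s allowed.

**Rub readings (sideways force over down force):**

| Block (first seen in the top view at) | Readings | Taken as | Now |
|---|---|---|---|
| (221,195) | about 0.66–0.76 | coarse | red cutout |
| (174,257) | about 0.38–0.54, settling near 0.42 | medium | on the bench near (0.527, 0.283) |
| (260,262) | about 0.24–0.37, settling near 0.28 | fine | blue cutout |

**One disagreement:** the fine block's readings are above the stated range for the fine grade (at most about 0.17), and I found no reason for that. I went by the order, which was the same in both drawing directions.

**Seating:** I pushed each block down with about 24–27 N. At the end the tool height put each sole on its cutout's floor to within about 0.5 mm. In the last pictures both blocks look level, in line and as deep as the kit block. The image measurements agreed: 94 mm between neighbours against the nominal 95 mm.

**Undisturbed things:** the kit block measures where it was at the start. I saw the can and tape in place in a mid-job picture. I did not re-measure the can, tape or carton at the end, but the arm's paths did not come near them.

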